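# Divide the spares tray and tip in the road wheels

## Task

Set up the ivory parts tray for a new order: first move the leftover turrets from it into the cardboard returns box, then plug every grey divider strip that stands on the desk into a slot row of its own with all its teeth fully home, filling the rows without a gap from the one beside the wide slotless bay. Only when all strips are in, tip the bin of wheels over the wide bay so that all the wheels end up lying inside it, and stand the empty bin upright on the cutting mat. Leave the other things on the desk where they are.

Things in the scene. Friction and masses are not known exactly. Their poses are not given: they have to be found in the camera images.
- tray: Fixed ivory open tray, 154 (x) by 272 (y) by 40 mm high, walls 4 mm; origin at the centre of its underside, z up. Inner floor 14 mm above the desk, 146 by 264 mm, with three rows of six slots, each row along x; the -y part of the floor has no slots: the wide bay.
- bay (a point): Centre of the wide, slotless bay of the tray, at floor height (14 mm above the desk), axes as the tray's. The bay is 146 mm along x and 107 mm along y, from the tray's -y wall to the face of a strip standing in row 0.
- row0 (a point): Centre of slot row 0 at floor height (14 mm above the desk), axes as the tray's, the row next to the wide bay, 58.5 mm from the bay's centre. The six slots lie at -55, -33, -11, 11, 33 and 55 mm along x from this point, each 12 mm along x, 23 mm along y and 11 mm deep.
- row1 (a point): Centre of slot row 1 at floor height (14 mm above the desk), axes as the tray's, 52 mm in +y from row 0; the same six slots.
- row2 (a point): Centre of slot row 2 at floor height (14 mm above the desk), axes as the tray's, 52 mm in +y from row 1 and 48 mm from the tray's +y wall; the same six slots.
- turret0_mid (a point): Centre (10 mm over the underside) of a leftover model-tank turret, olive plastic, round, 36 mm across, 20 mm high, narrowing to 30 mm at the top, with a short gun stub at +x (9 mm beyond the rim, does not collide); two or three are there (absent: None), at first lying on the tray floor over the slots. 20 g.
- turret1_mid (a point): Centre (10 mm over the underside) of a leftover model-tank turret, olive plastic, round, 36 mm across, 20 mm high, narrowing to 30 mm at the top, with a short gun stub at +x (9 mm beyond the rim, does not collide); two or three are there (absent: None), at first lying on the tray floor over the slots. 20 g.
- turret2_mid (a point): Centre (10 mm over the underside) of a leftover model-tank turret, olive plastic, round, 36 mm across, 20 mm high, narrowing to 30 mm at the top, with a short gun stub at +x (9 mm beyond the rim, does not collide); two or three are there (absent: None), at first lying on the tray floor over the slots. 20 g.
- returns: Fixed cardboard returns box, open on top, 100 (x) by 136 (y) by 32 mm high, walls and floor 3 mm; origin at the centre of its underside.
- strip0_mid (a point): Grey divider strip 54 mm tall standing on its six teeth (two or three strips, all alike; absent: None). Point: its centre, 27 mm over the tooth tips; x along it, z up; same after a half turn. Wall 140 mm long, 10 mm thick, top 27 mm above the point; flange 24 mm wide from 13 to 17 mm below it; under that the teeth at x = -55, -33, -11, 11, 33, 55 mm.
- strip1_mid (a point): Divider strip like strip0, centre likewise. Each tooth is 9 mm along x, 20 mm across and 10 mm long, tapered over its last 3 mm. Fully home, the flange lies on the tray floor and this point is 17 mm above that floor. Mass about 70 g.
- strip2_mid (a point): Divider strip like strip0, centre likewise. In the tray, neighbouring rows are 52 mm apart, so open the fingers little when letting go.
- cutmat: Fixed green cutting mat on the desk, 150 (x) by 220 (y) by 3 mm; origin at the centre of its underside.
- bin_mid (a point): Grey hopper-front parts bin with the wheels, 90 g, 58 mm wide (y), flat upright sides, walls 3 mm. Point: 31 mm above its underside; z up, +x to its 62 mm high back wall at x = 35 mm. Floor from x = -30 to 35; front (towards the robot at first) slopes out at 45 degrees to the pouring lip at x = -62, 1 mm above the point. Sides are full height from the back to x = -18.
- wheel0_mid (a point): Centre of a loose road wheel of a model tank (four to six are there; an absent one reads None): a disc 24 mm in diameter and 11 mm thick, 12 g, z along its axle; at first it lies in the bin.
- wheel1_mid (a point): Centre of a loose road wheel of a model tank (four to six are there; an absent one reads None): a disc 24 mm in diameter and 11 mm thick, 12 g, z along its axle; at first it lies in the bin.
- wheel2_mid (a point): Centre of a loose road wheel of a model tank (four to six are there; an absent one reads None): a disc 24 mm in diameter and 11 mm thick, 12 g, z along its axle; at first it lies in the bin.
- wheel3_mid (a point): Centre of a loose road wheel of a model tank (four to six are there; an absent one reads None): a disc 24 mm in diameter and 11 mm thick, 12 g, z along its axle; at first it lies in the bin.
- wheel4_mid (a point): Centre of a loose road wheel of a model tank (four to six are there; an absent one reads None): a disc 24 mm in diameter and 11 mm thick, 12 g, z along its axle; at first it lies in the bin.
- wheel5_mid (a point): Centre of a loose road wheel of a model tank (four to six are there; an absent one reads None): a disc 24 mm in diameter and 11 mm thick, 12 g, z along its axle; at first it lies in the bin.
- tape: Bystander: roll of tape, 70 mm across, 19 mm high; origin at the centre of its underside.
- glue: Bystander: small glue bottle, 40 mm across, 62 mm high; origin at the centre of its underside.
- tank: Bystander: assembled model tank, 120 by 74 by 55 mm; origin at the centre of its underside.
Things that resemble listed ones, but are neither listed nor needed, are in the scene too. What is shaped like the part that bears strip2_mid but yellow is not meant. What is shaped like the part that bears strip1_mid but blue is not meant.

How it is judged (in metres and radians):
On the way, in this order (a step that is already met when the one before it is completed fails the run):
1. every leftover turret lies in the returns box (x of turret0_mid in the frame of returns between -0.046 and 0.046 m and y of turret0_mid in the frame of returns between -0.064 and 0.064 m and z of turret0_mid in the frame of returns between 0.005 and 0.05 m and x of turret1_mid in the frame of returns between -0.046 and 0.046 m and y of turret1_mid in the frame of returns between -0.064 and 0.064 m and z of turret1_mid in the frame of returns between 0.005 and 0.05 m and x of turret2_mid in the frame of returns between -0.046 and 0.046 m and y of turret2_mid in the frame of returns between -0.064 and 0.064 m and z of turret2_mid in the frame of returns between 0.005 and 0.05 m), for 0.2 s.
2. every divider strip is fully home in a slot row of its own, the rows filled without a gap from the wide bay (((horizontal distance between strip0_mid and row0 below 0.004 m and z of strip0_mid in the frame of row0 below 0.0195 m and angle between the x axis of strip0_mid and the x axis of row0, either way round below 0.06 rad and angle between strip0_mid's own z axis and vertical below 0.06 rad) or (horizontal distance between strip0_mid and row1 below 0.004 m and z of strip0_mid in the frame of row1 below 0.0195 m and angle between the x axis of strip0_mid and the x axis of row1, either way round below 0.06 rad and angle between strip0_mid's own z axis and vertical below 0.06 rad) or (horizontal distance between strip0_mid and row2 below 0.004 m and z of strip0_mid in the frame of row2 below 0.0195 m and angle between the x axis of strip0_mid and the x axis of row2, either way round below 0.06 rad and angle between strip0_mid's own z axis and vertical below 0.06 rad)) and ((horizontal distance between strip1_mid and row0 below 0.004 m and z of strip1_mid in the frame of row0 below 0.0195 m and angle between the x axis of strip1_mid and the x axis of row0, either way round below 0.06 rad and angle between strip1_mid's own z axis and vertical below 0.06 rad) or (horizontal distance between strip1_mid and row1 below 0.004 m and z of strip1_mid in the frame of row1 below 0.0195 m and angle between the x axis of strip1_mid and the x axis of row1, either way round below 0.06 rad and angle between strip1_mid's own z axis and vertical below 0.06 rad) or (horizontal distance between strip1_mid and row2 below 0.004 m and z of strip1_mid in the frame of row2 below 0.0195 m and angle between the x axis of strip1_mid and the x axis of row2, either way round below 0.06 rad and angle between strip1_mid's own z axis and vertical below 0.06 rad)) and ((horizontal distance between strip2_mid and row0 below 0.004 m and z of strip2_mid in the frame of row0 below 0.0195 m and angle between the x axis of strip2_mid and the x axis of row0, either way round below 0.06 rad and angle between strip2_mid's own z axis and vertical below 0.06 rad) or (horizontal distance between strip2_mid and row1 below 0.004 m and z of strip2_mid in the frame of row1 below 0.0195 m and angle between the x axis of strip2_mid and the x axis of row1, either way round below 0.06 rad and angle between strip2_mid's own z axis and vertical below 0.06 rad) or (horizontal distance between strip2_mid and row2 below 0.004 m and z of strip2_mid in the frame of row2 below 0.0195 m and angle between the x axis of strip2_mid and the x axis of row2, either way round below 0.06 rad and angle between strip2_mid's own z axis and vertical below 0.06 rad)) and ((horizontal distance between strip0_mid and row0 below 0.004 m and z of strip0_mid in the frame of row0 below 0.0195 m and angle between the x axis of strip0_mid and the x axis of row0, either way round below 0.06 rad and angle between strip0_mid's own z axis and vertical below 0.06 rad) or (horizontal distance between strip1_mid and row0 below 0.004 m and z of strip1_mid in the frame of row0 below 0.0195 m and angle between the x axis of strip1_mid and the x axis of row0, either way round below 0.06 rad and angle between strip1_mid's own z axis and vertical below 0.06 rad) or (horizontal distance between strip2_mid and row0 below 0.004 m and z of strip2_mid in the frame of row0 below 0.0195 m and angle between the x axis of strip2_mid and the x axis of row0, either way round below 0.06 rad and angle between strip2_mid's own z axis and vertical below 0.06 rad)) and ((horizontal distance between strip0_mid and row1 below 0.004 m and z of strip0_mid in the frame of row1 below 0.0195 m and angle between the x axis of strip0_mid and the x axis of row1, either way round below 0.06 rad and angle between strip0_mid's own z axis and vertical below 0.06 rad) or (horizontal distance between strip1_mid and row1 below 0.004 m and z of strip1_mid in the frame of row1 below 0.0195 m and angle between the x axis of strip1_mid and the x axis of row1, either way round below 0.06 rad and angle between strip1_mid's own z axis and vertical below 0.06 rad) or (horizontal distance between strip2_mid and row1 below 0.004 m and z of strip2_mid in the frame of row1 below 0.0195 m and angle between the x axis of strip2_mid and the x axis of row1, either way round below 0.06 rad and angle between strip2_mid's own z axis and vertical below 0.06 rad))), for 0.2 s.
3. the bin is tipped well over (past 65 degrees) above the wide bay (angle between bin_mid's own z axis and vertical above 1.13 rad and x of bin_mid in the frame of bay between -0.13 and 0.13 m and y of bin_mid in the frame of bay between -0.13 and 0.13 m and z of bin_mid in the frame of bay between 0 and 0.3 m), for 0.2 s.
At the end, for the whole second after the job is handed in: Turrets in the returns box; strips home (to 2.5 mm), within 4 mm and 0.06 rad of a row, rows filled from row 0 without a gap; all wheels at rest in the wide bay, centres under 36 mm above its floor; bin at rest upright (0.1 rad), within 70 mm (x), 100 mm (y) of the mat's centre (all of step 1 and all of step 2 and x of wheel0_mid in the frame of bay between -0.073 and 0.073 m and y of wheel0_mid in the frame of bay between -0.054 and 0.054 m and z of wheel0_mid in the frame of bay between 0 and 0.036 m and linear speed of each of wheel0, wheel1, wheel2, wheel3, wheel4, wheel5, bin below 0.03 m/s and x of wheel1_mid in the frame of bay between -0.073 and 0.073 m and y of wheel1_mid in the frame of bay between -0.054 and 0.054 m and z of wheel1_mid in the frame of bay between 0 and 0.036 m and x of wheel2_mid in the frame of bay between -0.073 and 0.073 m and y of wheel2_mid in the frame of bay between -0.054 and 0.054 m and z of wheel2_mid in the frame of bay between 0 and 0.036 m and x of wheel3_mid in the frame of bay between -0.073 and 0.073 m and y of wheel3_mid in the frame of bay between -0.054 and 0.054 m and z of wheel3_mid in the frame of bay between 0 and 0.036 m and x of wheel4_mid in the frame of bay between -0.073 and 0.073 m and y of wheel4_mid in the frame of bay between -0.054 and 0.054 m and z of wheel4_mid in the frame of bay between 0 and 0.036 m and x of wheel5_mid in the frame of bay between -0.073 and 0.073 m and y of wheel5_mid in the frame of bay between -0.054 and 0.054 m and z of wheel5_mid in the frame of bay between 0 and 0.036 m and x of bin_mid in the frame of cutmat between -0.07 and 0.07 m and y of bin_mid in the frame of cutmat between -0.1 and 0.1 m and z of bin_mid in the frame of cutmat between 0.028 and 0.042 m and angle between bin_mid's own z axis and vertical below 0.1 rad); the robot touches nothing.
It fails at once if another thing on the desk is shoved more than 30 mm (distance of any of tape, glue, tank from where it was at the start of the episode above 0.03 m).
Of turret0, turret1, turret2 only 2 to 3 are there at a start; the rules pass over those that are not, and their reading is None.
Of strip0, strip1, strip2 only 2 to 3 are there at a start; the rules pass over those that are not, and their reading is None.
Of wheel0, wheel1, wheel2, wheel3, wheel4, wheel5 only 4 to 6 are there at a start; the rules pass over those that are not, and their reading is None.
At some moment in a run one of bin, turret0, turret1, turret2 may be knocked a few centimetres aside while the robot is not near it.
Once in a run the grip may slacken for a moment while it holds something.
It also fails if it takes over 208 s, if anything falls off the work surface, if the arm or the gripper's body presses on something with over 40 N, if the wrist force passes 120 N, or if a joint passes its speed limit or range.

## Robot

A 6-joint arm with a two-finger parallel gripper is mounted at the origin on the work surface. World frame = base frame: x ahead of the robot, y to its left, z up, the work surface at z = 0. Lengths are in mm, angles in rad, forces in N, time in s.
With the tool pointing down it reaches from about 275 to 750 mm from the base axis. Payload 10.2 kg.
Tool frame: the origin (TCP) lies midway between the tips of the shut fingers; the grasp point (between the pads) lies 19 mm behind it; z points along the fingers, y is the line along which they close (so a half turn about z gives the same grasp; the last joint's range is limited). The gripper opens to 85 mm and grips with 20 to 120 N. Pads are 22 mm wide; open, the fingers measure 114 mm over their backs; the gripper's body (76 mm by 85 mm) begins 54 mm behind the grasp point. The pads swing forward as they close: fully open they stand 13 mm farther back than shut.
Start: joints at [0.981, 0.313, 1.498, -0, 1.331, -0.223], TCP at [188.294, 490.078, 231.294] pointing down, gripper open.
Joint ranges: [-2.94, 2.94], [-0.97, 2.17], [0.19, 2.56], [-1.23, 4.37], [0.02, 3.11], [-2.88, 2.88]. Speed limits (rad/s): [2.39, 2.39, 3.01, 3.14, 3.14, 3.14].

## Interface

Orientations are given as a unit quaternion [w, x, y, z].
In Python, from rig import ctrl gives the robot as it stands.
- The arm moves only by the tool send_rows, never from a script. Its argument "targets" is a list of rows, each a list of 7 numbers: the closure, from -1 (fully open) to 1 (shut), so that 0 is half open, then the shift along the tool's x, y, z in m, then the turn, a rotation vector about the tool's x, y, z in rad. In form: [[claw, dx, dy, dz, ax, ay, az], ...]. A call has exactly 10 rows; each row shifts and turns the commanded pose from where the row before left it, along the tool's axes as they then stand; what a row does not reach is not made up. A row lasts 1/8 s, in which the tool goes at most 62.5 mm and 10.7 degrees, less where a joint would pass 70% of its speed; a pose out of reach is approached as far as the arm can. A call with a gripper value outside its range is refused whole. The fingers move at their own pace and stop on an object; "squeeze" is the grip in N (left out, the last holds). Time passes only in rows, so rows that do not move let the fingers close, or fill a call up. It gives the time, the measured TCP pose, the force, the opening and the grip force at its end, in the units of the state.
- ctrl.sense(): the state, without advancing time (a new reading comes with each control period).
- ctrl.capture(name): name is "side" or "top" or "wrist"; returns a dict with "img" (400x640x3 uint8, red, green, blue), "camera_matrix" (3x3 intrinsics, pixels), "k1" (the pictures are not rectified: a ray, as slopes to the right and down, at radius r is drawn at 1 + k1 r^2 times it, then the intrinsics apply), "R" (3x3) and "t" (3): a world point X has camera coordinates R X + t. Camera axes: x right, y down, z forward; pixel columns grow to the right and rows downward; lengths in mm; the calibration is good to about 2 mm. A picture is of the moment at which its call begins. There is no depth.
- ctrl.finish_job(): hands the job in; it is judged then, once.
Trained networks look in a picture, given as the dict that the camera call returned (one of the last four; its "shot" number tells which), for a name from the list of things; names that differ only in an ending like _2 or _b are one class to them, and where a whole thing is asked for, a point or a joint stands for the part that bears it (a point fixed in the world has none). Each returns a list of dicts, best first, with "score" (0 to 1); they miss things now and then, are a little off and sometimes report something else, mostly with a low value. They report only what shows in the picture. A call takes as long as a camera call. They do not tell look-alikes from the thing itself.
- ctrl.boxes_of(query, picture): "extent" ([left, top, width, height] in pixels, round what is visible of it).
- ctrl.landmark_of(query, picture): "point" ([column, row] in pixels: a listed point, or the origin of a listed thing).
The state is a dict: "time_s": time; "joints": joint angles; "dq": joint speeds; "tau": joint torques, N m; "eef_pos": TCP position; "ee_rot": TCP orientation; "force": force on the tool from outside, world axes, zero at the start; "wrist_torque": the same for the moment, N m; "grip_width": opening from 0.0 (shut) to 1.0 (fully open); "grip_force": force on a finger pad.
Only numpy, scipy, OpenCV 4.12 (cv2) and the standard library are available. Lean on these libraries where they do the work, as an engineer would, in place of code of your own. Each camera call takes 0.05 s, during which the arm holds its last target. There are 200 camera calls.

## Working session

There is one attempt and no reset: what is moved stays moved. The work goes in short steps, Python scripts to look and compute and a tool call to move; the robot and the scene stay as the last step left them, time stands still between calls to the robot, and variables do not carry over. Pictures are saved under pics/ and viewed, at most 14 in all, crops included, and the job is handed in when it is done.

Besides the shell and the picture viewer there is one more tool, called after "Call:" as name(argument=value, ...), one argument or row to a line, values as JSON. send_rows: Moves the arm, as the interface text tells. Its arguments: {"type":"object","properties":{"targets":{"type":"array"},"squeeze":{"type":"number"}},"required":["targets"]}

```bash
ls; mkdir -p pics
cat > h.py <<'E'
import numpy as np, cv2
from rig import ctrl
from scipy.spatial.transform import Rotation as Ro
np.set_printoptions(precision=1,suppress=True)
def shot(n,save=None):
    c=ctrl.capture(n)
    if save: cv2.imwrite('pics/'+save,np.ascontiguousarray(c['img'][:,:,::-1]))
    return c
def ray(c,p):
    K=np.array(c['camera_matrix']);k=c['k1']
    d=np.array([(p[0]-K[0,2])/K[0,0],(p[1]-K[1,2])/K[1,1]])
    u=d.copy()
    for _ in range(30): u=d/(1+k*(u@u))
    R=np.array(c['R']);t=np.array(c['t'])
    return -R.T@t, R.T@np.array([u[0],u[1],1])
def onz(c,p,z):
    o,v=ray(c,p); return o+v*(z-o[2])/v[2]
def proj(c,X):
    K=np.array(c['camera_matrix']);q=np.array(c['R'])@np.array(X,float)+np.array(c['t']);u=q[:2]/q[2]
    u=u*(1+c['k1']*(u@u)); return np.array([K[0,0]*u[0]+K[0,2],K[1,1]*u[1]+K[1,2]])
def tri(obs):
    A=np.zeros((3,3));b=np.zeros(3)
    for c,p in obs:
        o,v=ray(c,p);v=v/np.linalg.norm(v);M=np.eye(3)-np.outer(v,v);A+=M;b+=M@o
    return np.linalg.solve(A,b)
def st():
    s=ctrl.sense();q=s['ee_rot'];R=Ro.from_quat([q[1],q[2],q[3],q[0]]).as_matrix()
    return s,np.array(s['eef_pos']),R
E
python3 - <<'E'
from h import *
for n in ['top','side']:
    c=shot(n,n+'0.png')
    o=-np.array(c['R']).T@np.array(c['t']);print(n,o,np.array(c['R'])[2])
    zs=dict(tray=0,turret0_mid=24,returns=0,strip0_mid=27,cutmat=0,bin_mid=31,wheel0_mid=10,tape=0,glue=0,tank=0,bay=14,row0=14,row1=14,row2=14)
    for q,z in zs.items():
        r=ctrl.landmark_of(q,c)
        print(q,[(round(d['score'],2),np.round(d['point']).tolist(),np.round(onz(c,d['point'],z)[:2]).tolist()) for d in r[:7] if d['score']>.2])
s,p,R=st();print(s,R)
E
```

```text
pics
top [ 460.8  -15.1 1158.9] [ 0.1  0.  -1. ]
tray [(0.97, [326.0, 190.0], [554.0, -24.0])]
turret0_mid [(0.31, [442.0, 230.0], [439.0, -327.0])]
returns [(0.65, [217.0, 153.0], [658.0, 274.0])]
strip0_mid [(0.46, [324.0, 188.0], [556.0, -16.0])]
cutmat [(0.81, [444.0, 224.0], [456.0, -341.0])]
bin_mid [(0.86, [443.0, 224.0], [456.0, -327.0])]
wheel0_mid [(0.64, [442.0, 230.0], [441.0, -330.0])]
tape [(0.58, [382.0, 245.0], [402.0, -171.0])]
glue [(0.57, [446.0, 224.0], [457.0, -345.0])]
tank [(0.73, [415.0, 139.0], [688.0, -268.0])]
bay [(0.74, [358.0, 195.0], [537.0, -108.0])]
row0 [(0.87, [315.0, 191.0], [549.0, 6.0]), (0.82, [298.0, 190.0], [554.0, 53.0]), (0.73, [339.0, 193.0], [544.0, -57.0])]
row1 [(0.87, [315.0, 191.0], [549.0, 6.0]), (0.82, [298.0, 190.0], [554.0, 53.0]), (0.73, [339.0, 193.0], [544.0, -57.0])]
row2 [(0.87, [315.0, 191.0], [549.0, 6.0]), (0.82, [298.0, 190.0], [554.0, 53.0]), (0.73, [339.0, 193.0], [544.0, -57.0])]
side [ 279.6 1138.2  881.8] [ 0.2 -0.8 -0.6]
tray [(0.59, [320.0, 204.0], [533.0, -26.0])]
turret0_mid []
returns [(0.82, [249.0, 264.0], [655
[... 517 characters left out ...]
18.0])]
row1 [(0.78, [307.0, 216.0], [553.0, 59.0]), (0.72, [321.0, 196.0], [534.0, -46.0]), (0.72, [310.0, 208.0], [553.0, 18.0])]
row2 [(0.78, [307.0, 216.0], [553.0, 59.0]), (0.72, [321.0, 196.0], [534.0, -46.0]), (0.72, [310.0, 208.0], [553.0, 18.0])]
{'time_s': 1.5, 'joints': array([ 1. ,  0.3,  1.5,  0. ,  1.3, -0.2]), 'dq': array([-0., -0., -0.,  0., -0.,  0.]), 'tau': array([  0. , -41.2, -26. ,  -0. ,   0. ,   0. ]), 'eef_pos': array([188.3, 490.1, 231.3]), 'ee_rot': array([-0. ,  0.2,  1. ,  0. ]), 'force': array([ 0.3, -0.1, -0. ]), 'wrist_torque': array([-0. , -0. , -0.1]), 'grip_force': 0.0, 'grip_width': 1.0027890871634477} [[-0.9  0.4  0. ]
 [ 0.4  0.9  0. ]
 [ 0.   0.  -1. ]]
```

View pics/top0.png

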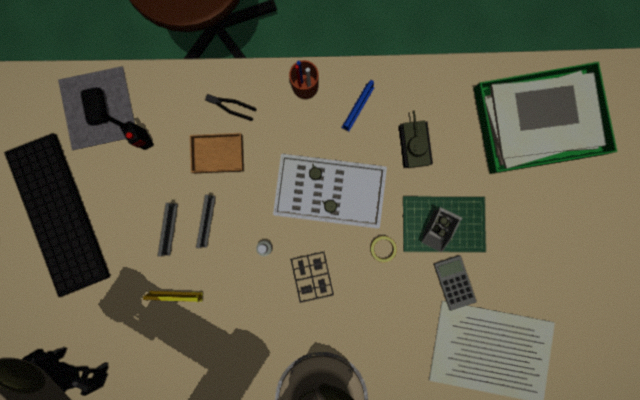

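View pics/side0.png

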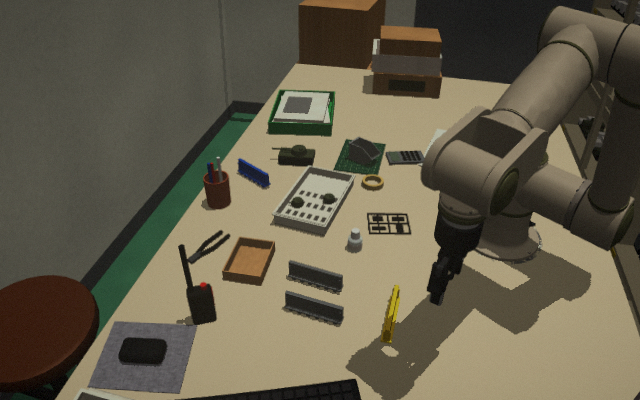

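Top view: two olive turrets in the tray at (316,173) and (330,206), two grey strips at (168,228) and (205,220). The bin is on the mat at (440,226), the returns box at (217,153), and the blue (358,105) and yellow (173,296) look-alikes are to be ignored. The side view also shows exactly two grey strips.

```bash
cat >> h.py <<'E'
def plan(xyz,yaw=None,frm=None):
    """shift in tool axes (m) then az turn to have tool y at angle yaw (deg)"""
    s,p,R=st(); 
    if frm is not None: p=np.array(frm,float)
    d=R.T@(np.array(xyz,float)-p)/1000
    y=np.degrees(np.arctan2(R[1,1],R[0,1]))
    out='shift '+np.array2string(d,precision=4)+' |d|=%.0f yaw now %.1f'%(1000*np.linalg.norm(d),y)
    if yaw is not None:
        a=(yaw-y+180)%360-180; out+=' az(tool)=%.3f rad'%(-np.radians(a))
    print(out)
E
python3 - <<'E'
from h import *
c=shot('top');
for q in ['strip0_mid']:
    print([(round(d['score'],2),np.round(d['extent'])) for d in ctrl.boxes_of(q,c)])
for n,z,ps in [('strips top',54,[(172,202),(163,254),(210,194),(201,246)]),('turr',44,[(316,173),(330,206)]),('traycorn',40,[(280,155),(386,163),(381,227),(274,217)]),('retcorn',32,[(191,135),(243,134),(243,172),(191,174)])]:
    print(n,[onz(c,p,z)[:2].round().tolist() for p in ps])
plan((570,180,330),90)
w=shot('wrist','w0.png'); s,p,R=st()
print('cam in tool', R.T@(-np.array(w['R']).T@np.array(w['t'])-p), R.T@np.array(w['R']).T, w['camera_matrix'],w['k1'])
E
```

```text
[(0.39, array([396., 109.,  37.,  60.]))]
strips top [[524.0, 378.0], [390.0, 400.0], [543.0, 279.0], [409.0, 302.0]]
turr [[595.0, 3.0], [507.0, -32.0]]
traycorn [[644.0, 98.0], [618.0, -181.0], [450.0, -164.0], [481.0, 115.0]]
retcorn [[703.0, 335.0], [704.0, 197.0], [602.0, 197.0], [599.0, 335.0]]
shift [-0.4675 -0.1525 -0.0987] |d|=502 yaw now 69.0 az(tool)=-0.367 rad
cam in tool [  80.     0.4 -142.3] [[-0.  -1.  -0.3]
 [ 1.  -0.  -0. ]
 [ 0.  -0.3  1. ]] [[327.4   0.  318.3]
 [  0.  327.4 200. ]
 [  0.    0.    1. ]] 0.019157817664786043
```

Run:
```python
from h import *
plan((540,-20,215),84.7)
```

```text
shift [-0.5112 -0.35    0.0163] |d|=620 yaw now 69.0 az(tool)=-0.274 rad
```

Call:
send_rows(
  targets=[
    [-1,-0.0426,-0.0292,0.0014,0,0,0],
    [-1,-0.0426,-0.0292,0.0014,0,0,0],
    [-1,-0.0426,-0.0292,0.0014,0,0,0],
    [-1,-0.0426,-0.0292,0.0014,0,0,0],
    [-1,-0.0426,-0.0292,0.0014,0,0,0],
    [-1,-0.0426,-0.0292,0.0014,0,0,0],
    [-1,-0.0426,-0.0292,0.0014,0,0,0],
    [-1,-0.0426,-0.0292,0.0014,0,0,0],
    [-1,-0.0426,-0.0292,0.0014,0,0,0],
    [-1,-0.0426,-0.0292,0.0014,0,0,0],
  ],
  squeeze=40,
)

```text
time_s: 2.9
eef_pos: [482.1, 63.1, 217.4]
ee_rot: [0.0, 0.182, 0.983, 0.0]
force: [0.9, 1.4, 0.6]
grip_width: 0.999
grip_force: 0.0
```

Call:
send_rows(
  targets=[
    [-1,-0.0426,-0.0292,0.0014,0,0,0],
    [-1,-0.0426,-0.0292,0.0014,0,0,0],
    [-1,0,0,0,0,0,-0.137],
    [-1,0,0,0,0,0,-0.137],
    [-1,0,0,0,0,0,0],
    [-1,0,0,0,0,0,0],
    [-1,0,0,0,0,0,0],
    [-1,0,0,0,0,0,0],
    [-1,0,0,0,0,0,0],
    [-1,0,0,0,0,0,0],
  ],
)

```text
time_s: 4.15
eef_pos: [539.8, -20.3, 214.5]
ee_rot: [-0.0, 0.046, 0.999, -0.0]
force: [0.4, 0.0, 0.7]
grip_width: 0.999
grip_force: 0.0
```

Run:
```python
from h import *
s,p,R=st();print(p,R,s['time_s'])
w=shot('wrist','w1.png')
for q,z in dict(tray=0,turret0_mid=24,row0=14,bay=14,bin_mid=31).items():
    print(q,[(round(d['score'],2),np.round(d['point']).tolist(),np.round(onz(w,d['point'],z)[:2]).tolist()) for d in ctrl.landmark_of(q,w) if d['score']>.2])
```

```text
[539.8 -20.3 214.5] [[-1.   0.1 -0. ]
 [ 0.1  1.  -0. ]
 [ 0.  -0.  -1. ]] 4.15
tray [(0.64, [310.0, 173.0], [544.0, -30.0])]
turret0_mid []
row0 [(0.93, [292.0, 182.0], [549.0, -50.0]), (0.77, [338.0, 181.0], [552.0, 0.0]), (0.73, [386.0, 183.0], [559.0, 51.0])]
bay [(0.58, [235.0, 173.0], [534.0, -109.0])]
bin_mid []
```

View pics/w1.png

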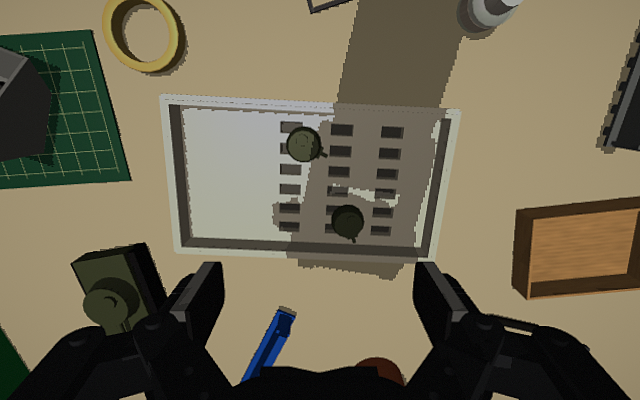

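Wrist view: the tray with turrets at about (303,145) and (347,221). Rows run vertically at columns 290, 340 and 388, with the bay on the left and the returns box at the right (580,250).

Run:
```python
from h import *
w=shot('wrist')
g=cv2.cvtColor(w['img'],cv2.COLOR_RGB2HSV)
# turrets: enlarged detection: olive dark vs ivory
m=((g[:,:,1]>70)&(g[:,:,2]<150)).astype(np.uint8)
m[:110]=0;m[245:]=0;m[:,:180]=0;m[:,430:]=0
m=cv2.morphologyEx(m,cv2.MORPH_OPEN,cv2.getStructuringElement(cv2.MORPH_ELLIPSE,(15,15)))
n,l,s,ce=cv2.connectedComponentsWithStats(m)
for i in range(1,n): print(s[i],ce[i],onz(w,ce[i],26)[:2])
for p in [(303,145),(347,221)]: print(onz(w,p,34)[:2],onz(w,p,24)[:2])
# rim corners
for p in [(161,95),(459,110),(432,261),(177,255)]: print('rim',onz(w,p,40)[:2])
t=shot('top')
for p in [(316,173),(330,206)]: print(onz(t,p,34)[:2])
crop=cv2.resize(w['img'][85:270,150:470],None,fx=2.5,fy=2.5,interpolation=cv2.INTER_CUBIC)
cv2.imwrite('pics/w1c.png',crop[:,:,::-1])
```

```text
[332 214  26  24 431] [344.2 226.1] [600.3   2.8]
[507.2 -32. ] [508.7 -32.6]
[591.3   5.8] [595.4   6.3]
rim [ 449.1 -156.2]
rim [487.8 116.3]
rim [643.7  93.7]
rim [ 610.9 -178.7]
[595.8   3.4]
[507.7 -32.2]
```

View pics/w1c.png

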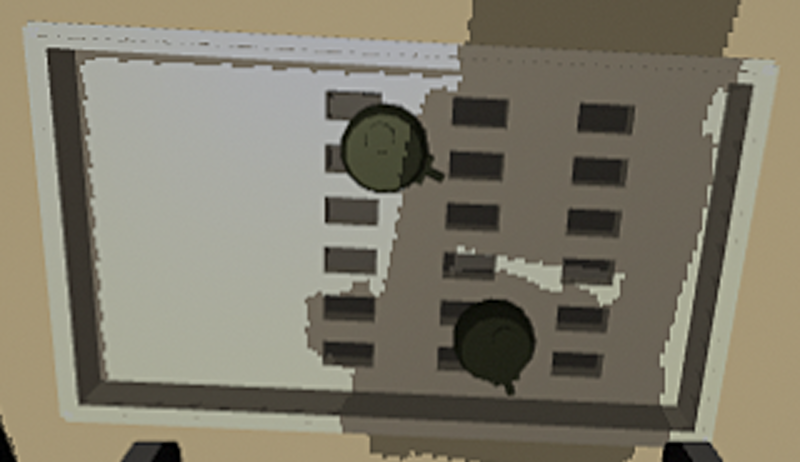

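Run:
```python
from h import *
from scipy.optimize import least_squares
w=shot('wrist')
xs=[-55,-33,-11,11,33,55]
P={2:[(605,118),(599,172),(594,222),(587,271),(581,318),(577,364)],1:[(480,112),(476,165),(472,217),(469,265)],0:[None,None,(351,211),(350,260),(349,308),(348,353)]}
M=[];W=[]
for r,l in P.items():
    for x,p in zip(xs,l):
        if p: M.append((x,-20+52*r)); W.append(onz(w,(150+p[0]/2.5,85+p[1]/2.5),14)[:2])
M=np.array(M);W=np.array(W)
def T(v): c,s=np.cos(v[2]),np.sin(v[2]); return M@np.array([[c,s],[-s,c]])+v[:2]
r=least_squares(lambda v:(T(v)-W).ravel(),[550,-32,-.1])
print(r.x, np.degrees(r.x[2]), np.abs(r.fun).max())
v=r.x
c,s=np.cos(v[2]),np.sin(v[2])
for n,y in [('row0',-20),('row1',32),('row2',84),('bay',-78.5)]: print(n,v[0]-s*y,v[1]+c*y)
print([onz(w,p,26)[:2] for p in [(304,144.6),(348,221.4)]])
plan((508,-32.5,60)); plan((595,5,60),frm=(508,-32.5,60))
```

```text
[548.2 -31.2  -0.1] -8.125862528307827 0.4606891368645947
row0 545.4224741475222 -50.99642998320854
row1 552.772575381636 0.4814877276728602
row2 560.1226766157499 51.95940543855426
bay 537.153610259144 -108.90908740795012
[array([508.1, -31.4]), array([595.1,   7.3])]
shift [ 0.0306 -0.015   0.1545] |d|=158 yaw now 84.7
shift [-0.0831  0.0454 -0.    ] |d|=95 yaw now 84.7
```

Call:
send_rows(
  targets=[
    [-0.4,0.0153,-0.0072,0.03,0,0,0],
    [-0.4,0.0153,-0.0072,0.03,0,0,0],
    [-0.4,0,0,0.045,0,0,0],
    [-0.4,0,0,0.045,0,0,0],
    [-0.4,0,0,0.03,0,0,0],
    [-0.4,0,0,0.017,0,0,0],
    [-0.4,0,0,0,0,0,0],
    [0.9,0,0,0,0,0,0],
    [0.9,0,0,0,0,0,0],
    [0.9,0,0,0,0,0,0],
  ],
  squeeze=25,
)

```text
time_s: 5.85
eef_pos: [508.6, -32.0, 18.6]
ee_rot: [0.001, 0.046, 0.999, -0.0]
force: [-1.0, 1.8, 6.4]
grip_width: 0.402
grip_force: 24.8
```

Call:
send_rows(
  targets=[
    [0.9,0,0,0,0,0,0],
    [0.9,0,0,0,0,0,0],
    [0.9,0,0,-0.03,0,0,0],
    [0.9,0,0,-0.05,0,0,0],
    [0.9,0,0,-0.05,0,0,0],
    [0.9,0,0,0,0,0,0],
    [0.9,0,0,0,0,0,0],
    [0.9,0,0,0,0,0,0],
    [0.9,0,0,0,0,0,0],
    [0.9,0,0,0,0,0,0],
  ],
)

```text
time_s: 7.1
eef_pos: [507.9, -31.8, 147.0]
ee_rot: [-0.0, 0.046, 0.999, 0.0]
force: [0.0, 0.4, -2.0]
grip_width: 0.397
grip_force: 25.2
```

Run:
```python
from h import *
s,p,R=st();print(p,s['grip_width'],s['grip_force'])
c=shot('top');print([(d['score'],d['point'],onz(c,d['point'],0)) for d in ctrl.landmark_of('returns',c)])
c=shot('wrist');print([(d['score'],d['point'],onz(c,d['point'],0)) for d in ctrl.landmark_of('returns',c)])
plan((650,250,150));plan((650,285,150));
```

```text
[507.9 -31.8 147. ] 0.3967229686287319 25.218395506963134
[(0.73, [218.7, 155.8], array([651.6, 269.6,   0. ])), (0.48, [447.2, 223.0], array([ 458.2, -347.8,    0. ]))]
[(0.78, [626.1, 298.3], array([655.5, 267.2,   0. ])), (0.35, [118.4, 346.3], array([ 667.2, -262.2,    0. ]))]
shift [-0.1153  0.2938 -0.0026] |d|=316 yaw now 84.7
shift [-0.112   0.3286 -0.0026] |d|=347 yaw now 84.7
```

Call:
send_rows(
  targets=[
    [0.9,-0.0137,0.0439,0,0,0,0],
    [0.9,-0.0137,0.0439,0,0,0,0],
    [0.9,-0.0137,0.0439,0,0,0,0],
    [0.9,-0.0137,0.0439,0,0,0,0],
    [0.9,-0.0137,0.0439,0,0,0,0],
    [0.9,-0.0137,0.0439,0,0,0,0],
    [0.9,-0.0137,0.0439,0,0,0,0],
    [0.9,0,0,0.045,0,0,0],
    [0.9,0,0,0.045,0,0,0],
    [0.9,0,0,0.03,0,0,0],
  ],
)

```text
time_s: 8.55
eef_pos: [631.1, 265.2, 24.9]
ee_rot: [-0.001, 0.046, 0.999, -0.0]
force: [0.2, -0.2, -0.5]
grip_width: 0.402
grip_force: 25.2
```

Call:
send_rows(
  targets=[
    [0.9,0,0,0.012,0,0,0],
    [0.9,0,0,0,0,0,0],
    [-0.05,0,0,0,0,0,0],
    [-0.05,0,0,0,0,0,0],
    [-0.05,0,0,-0.01,0,0,0],
    [-0.05,0,0,-0.04,0,0,0],
    [-0.05,0,0,-0.06,0,0,0],
    [-0.4,0,0,0,0,0,0],
    [-0.4,0,0,0,0,0,0],
    [-0.4,0,0,0,0,0,0],
  ],
)

```text
time_s: 9.8
eef_pos: [631.5, 265.1, 124.3]
ee_rot: [-0.001, 0.046, 0.999, -0.0]
force: [0.2, -0.2, 0.5]
grip_width: 0.702
grip_force: 0.0
```

Run:
```python
from h import *
s,p,R=st();print(p,s['grip_width'],s['grip_force'],s['time_s'])
c=shot('wrist','w2.png');
for q,z in [('turret0_mid',15),('returns',0)]: print(q,[(d['score'],d['point'],onz(c,d['point'],z)) for d in ctrl.landmark_of(q,c)])
t=shot('top')
for q,z in [('turret0_mid',15)]: print(q,[(d['score'],d['point'],onz(t,d['point'],z)) for d in ctrl.landmark_of(q,t)])
plan((595,5.5,p[2]))
```

```text
[631.5 265.1 124.3] 0.7015074285593383 0.0 9.8
turret0_mid []
returns [(0.6, [326.1, 217.8], array([655.2, 270.1,   0. ]))]
turret0_mid [(0.27, [358.2, 196.4], array([ 533. , -108.6,   15. ]))]
shift [ 0.0126 -0.262   0.0008] |d|=262 yaw now 84.7
```

View pics/w2.png

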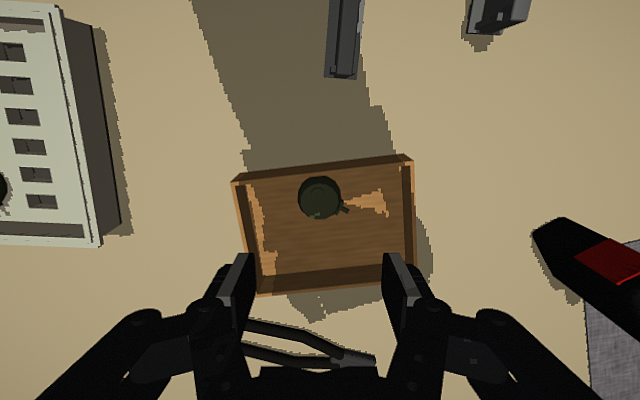

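Turret A lies in the returns box, at (320,198) in the picture. Next is turret B.

Call:
send_rows(
  targets=[
    [-0.4,0.002,-0.0437,0,0,0,0],
    [-0.4,0.002,-0.0437,0,0,0,0],
    [-0.4,0.002,-0.0437,0,0,0,0],
    [-0.4,0.002,-0.0437,0,0,0,0],
    [-0.4,0.002,-0.0437,0,0,0,0],
    [-0.4,0.0026,-0.0437,0,0,0,0],
    [-0.4,0,0,0,0,0,0],
    [-0.4,0,0,0,0,0,0],
    [-0.4,0,0,0,0,0,0],
    [-0.4,0,0,0,0,0,0],
  ],
)

```text
time_s: 11.3
eef_pos: [595.2, 6.2, 125.4]
ee_rot: [-0.0, 0.046, 0.999, 0.0]
force: [-0.4, 0.3, -0.0]
grip_width: 0.698
grip_force: 0.0
```

Run:
```python
from h import *
s,p,R=st();print(p)
c=shot('wrist','w3.png'); print('expect px',proj(c,(595,5.5,26)))
u=proj(c,(595,5.5,26)).astype(int)
g=cv2.cvtColor(c['img'],cv2.COLOR_RGB2HSV)
m=((g[:,:,1]>70)&(g[:,:,2]<110)).astype(np.uint8)
m=cv2.morphologyEx(m,cv2.MORPH_OPEN,cv2.getStructuringElement(cv2.MORPH_ELLIPSE,(17,17)))
n,l,st_,ce=cv2.connectedComponentsWithStats(m)
for i in range(1,n): print(st_[i],ce[i],onz(c,ce[i],26)[:2])
```

```text
[595.2   6.2 125.4]
expect px [316.8 201.1]
[ 334    0  151   27 2344] [416.4   9.1] [470.5  82. ]
[  0 111  16  34 399] [  6.  129.7] [ 521.2 -210.5]
[ 541  183   43  119 3312] [560.  239.5] [645.1 196.1]
[311 191  23  33 504] [321.7 206.8] [600.1   8.9]
[   0  246   30   67 1224] [ 12.6 282.4] [ 642.6 -252.7]
[278 258  38  44 991] [296.9 280.6] [663.7 -17.8]
[ 320  265   63   42 1782] [352.7 285.8] [673.1  28.8]
[ 571  279   69   28 1475] [605.8 292.6] [697.9 239.9]
[   0  306   66   70 3041] [ 28.4 345.6] [ 706.2 -262.6]
```

View pics/w3.png

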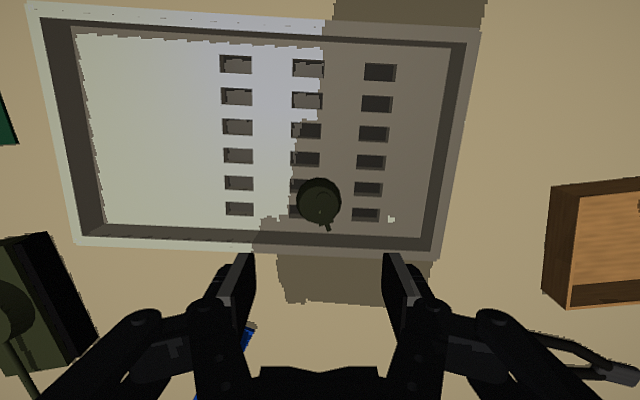

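Call:
send_rows(
  targets=[
    [-0.4,0,0.001,0.04,0,0,0],
    [-0.4,0,0,0.04,0,0,0],
    [-0.4,0,0,0.02,0,0,0],
    [-0.4,0,0,0.0075,0,0,0],
    [-0.4,0,0,0,0,0,0],
    [0.9,0,0,0,0,0,0],
    [0.9,0,0,0,0,0,0],
    [0.9,0,0,0,0,0,0],
    [0.9,0,0,0,0,0,0],
    [0.9,0,0,-0.02,0,0,0],
  ],
)

```text
time_s: 12.6
eef_pos: [594.6, 6.4, 37.6]
ee_rot: [-0.001, 0.046, 0.999, 0.0]
force: [0.4, -0.3, 0.9]
grip_width: 0.401
grip_force: 25.1
```

Run:
```python
from h import *
s,p,R=st();print(p)
plan((595,6,140));plan((675,266,140),frm=(595,6,140))
```

```text
[594.6   6.4  37.6]
shift [-0.0002 -0.0004 -0.1024] |d|=102 yaw now 84.7
shift [-0.0555  0.2663 -0.0001] |d|=272 yaw now 84.7
```

Call:
send_rows(
  targets=[
    [0.9,0,0,-0.045,0,0,0],
    [0.9,0,0,-0.045,0,0,0],
    [0.9,-0.0093,0.0444,0,0,0,0],
    [0.9,-0.0093,0.0444,0,0,0,0],
    [0.9,-0.0093,0.0444,0,0,0,0],
    [0.9,-0.0093,0.0444,0,0,0,0],
    [0.9,-0.0093,0.0444,0,0,0,0],
    [0.9,-0.0093,0.0444,0,0,0,0],
    [0.9,0,0,0.04,0,0,0],
    [0.9,0,0,0.04,0,0,0],
  ],
)

```text
time_s: 13.85
eef_pos: [675.5, 267.1, 47.2]
ee_rot: [0.0, 0.046, 0.999, 0.0]
force: [0.8, 0.2, -1.1]
grip_width: 0.405
grip_force: 25.1
```

Call:
send_rows(
  targets=[
    [0.9,0,0,0.02,0,0,0],
    [0.9,0,0,0.014,0,0,0],
    [0.9,0,0,0,0,0,0],
    [-0.05,0,0,0,0,0,0],
    [-0.05,0,0,0,0,0,0],
    [-0.05,0,0,-0.01,0,0,0],
    [-0.05,0,0,-0.05,0,0,0],
    [-0.05,0.02,0,-0.06,0,0,0],
    [-0.6,0.05,0,-0.05,0,0,0],
    [-0.6,0.05,0,-0.05,0,0,0],
  ],
)

```text
time_s: 15.1
eef_pos: [566.5, 276.4, 224.3]
ee_rot: [0.001, 0.047, 0.999, 0.0]
force: [1.0, -0.6, 0.5]
grip_width: 0.797
grip_force: 0.0
```

Run:
```python
from h import *
s,p,R=st();print(p,s['time_s'],s['joints'])
c=shot('wrist','w4.png')
```

```text
[566.5 276.4 224.3] 15.1 [ 0.3  0.6  1.2  0.   1.4 -1.2]
```

View pics/w4.png

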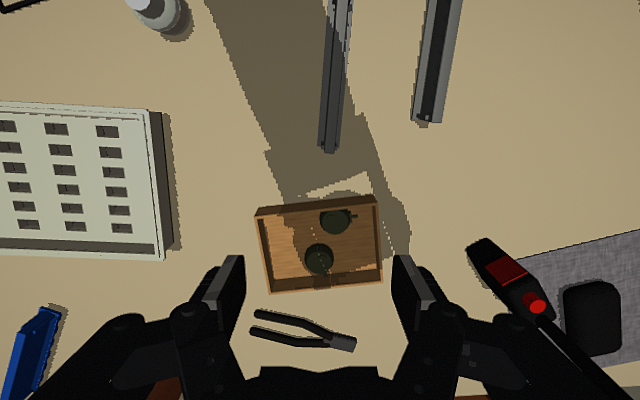

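Run:
```python
from h import *
plan((470,330,215),80.5)
```

```text
shift [0.0984 0.0429 0.0159] |d|=109 yaw now 84.8 az(tool)=0.075 rad
```

Call:
send_rows(
  targets=[
    [-0.6,0.033,0.0143,0.005,0,0,0],
    [-0.6,0.033,0.0143,0.005,0,0,0],
    [-0.6,0.033,0.0143,0.005,0,0,0],
    [-0.6,0,0,0,0,0,0.075],
    [-0.6,0,0,0,0,0,0],
    [-0.6,0,0,0,0,0,0],
    [-0.6,0,0,0,0,0,0],
    [-0.6,0,0,0,0,0,0],
    [-0.6,0,0,0,0,0,0],
    [-0.6,0,0,0,0,0,0],
  ],
)

```text
time_s: 16.4
eef_pos: [473.2, 328.3, 206.6]
ee_rot: [-0.0, 0.084, 0.996, -0.0]
force: [-0.2, -0.4, 0.6]
grip_width: 0.801
grip_force: 0.0
```

Run:
```python
from h import *
s,p,R=st();print(p,s['time_s'])
c=shot('wrist')
print([(d['score'],d['point'],onz(c,d['point'],27)) for d in ctrl.landmark_of('strip0_mid',c)])
a=[proj(c,X) for X in [(390,400,54),(524,378,54),(409,302,54),(543,279,54)]];print(a)
crop=cv2.resize(c['img'][50:290,130:510],None,fx=2.1,fy=2.1,interpolation=cv2.INTER_CUBIC)
cv2.imwrite('pics/w5.png',crop[:,:,::-1])
```

```text
[473.2 328.3 206.6] 16.4
[]
[array([385.4,  75.1]), array([377.1, 224.9]), array([275.9, 118.2]), array([281.1, 257.5])]
```

View pics/w5.png

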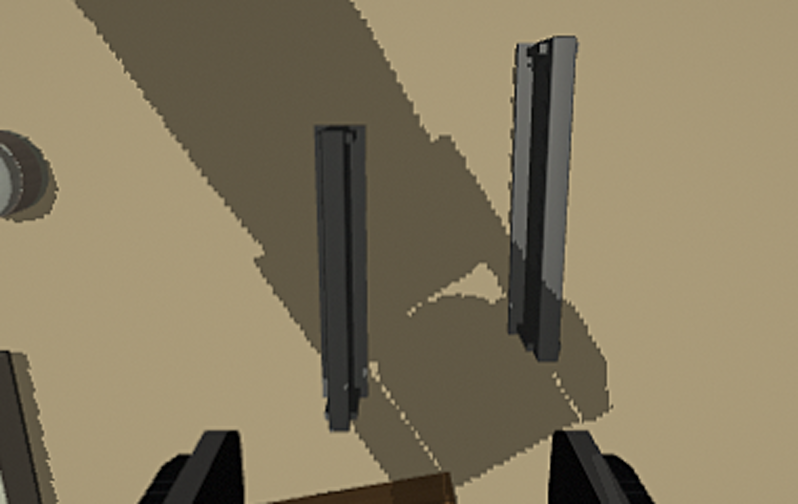

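Run:
```python
from h import *
c=shot('wrist')
f=lambda p:onz(c,(130+p[0]/2.1,50+p[1]/2.1),54)[:2]
for n,q in dict(L=[(322,129),(346,129),(331,430),(350,430)],R=[(556,38),(577,38),(537,360),(559,360)]).items():
    a=[f(p) for p in q]; m0=(a[0]+a[1])/2;m1=(a[2]+a[3])/2
    print(n,'w',np.linalg.norm(a[0]-a[1]),np.linalg.norm(a[2]-a[3]),'len',np.linalg.norm(m1-m0),'ctr',(m0+m1)/2,'ang',np.degrees(np.arctan2(*(m1-m0)[::-1])))
    plan(((m0+m1)/2).tolist()+[110])
```

```text
L w 9.933192661906574 9.058565866257737 len 138.68458873740968 ctr [473.6 302.5] ang -9.953766538665798
shift [-0.0047 -0.0254  0.0967] |d|=100 yaw now 80.4
R w 8.32448932290603 10.111085283565046 len 137.5587910756032 ctr [454.6 402. ] ang -8.678914836151945
shift [0.0306 0.0695 0.0967] |d|=123 yaw now 80.4
```

Call:
send_rows(
  targets=[
    [-0.2,-0.0047,-0.0254,0.03,0,0,0.006],
    [-0.2,0,0,0.05,0,0,0],
    [-0.2,0,0,0.04,0,0,0],
    [-0.2,0,0,0.03,0,0,0],
    [-0.2,0,0,0.025,0,0,0],
    [-0.2,0,0,0.01,0,0,0],
    [-0.2,0,0,0,0,0,0],
    [1,0,0,0,0,0,0],
    [1,0,0,0,0,0,0],
    [1,0,0,0,0,0,0],
  ],
  squeeze=80,
)

```text
time_s: 17.8
eef_pos: [473.9, 302.6, 22.4]
ee_rot: [0.001, 0.087, 0.996, 0.0]
force: [-1.0, 0.2, 3.0]
grip_width: 0.102
grip_force: 78.0
```

Call:
send_rows(
  targets=[
    [1,0,0,0,0,0,0],
    [1,0,0,0,0,0,0],
    [1,0,0,0,0,0,0],
    [1,0,0,0,0,0,0],
    [1,0,0,-0.02,0,0,0],
    [1,0,0,-0.05,0,0,0],
    [1,0,0,-0.05,0,0,0],
    [1,0,0,0,0,0,0],
    [1,0,0,0,0,0,0],
    [1,0,0,0,0,0,0],
  ],
)

```text
time_s: 19.05
eef_pos: [473.0, 302.3, 140.1]
ee_rot: [-0.001, 0.087, 0.996, -0.001]
force: [0.2, 0.2, -1.1]
grip_width: 0.101
grip_force: 77.9
```

Run:
```python
from h import *
s,p,R=st();print(p,s['time_s'],s['grip_width'],s['grip_force'],s['force'])
c=shot('wrist')
cv2.imwrite('pics/w6.png',cv2.resize(c['img'][60:310,170:470],None,fx=2.4,fy=2.4,interpolation=cv2.INTER_CUBIC)[:,:,::-1])
x=R[:,0];z=np.array([0,0,1])
# expected strip: TCP at 20 when tips at 0 -> top at TCP+34, tip end +-70
for sx in (70,-70):
  for off in ((34,'top'),(-20,'tip')):
    print(off[1],sx,[proj(c,p+x*sx+R[:,1]*k+z*off[0]) for k in (-5,5)])
```

```text
[473.  302.3 140.1] 19.05 0.10093260295722428 77.89924621582031 [ 0.2  0.2 -1.1]
top 70 [array([301.3, 125. ]), array([332.2, 125. ])]
tip 70 [array([307. , 114.9]), array([327.9, 114.8])]
top -70 [array([306.3, 441. ]), array([328.4, 441. ])]
tip -70 [array([309.5, 351. ]), array([325.9, 351. ])]
```

View pics/w6.png

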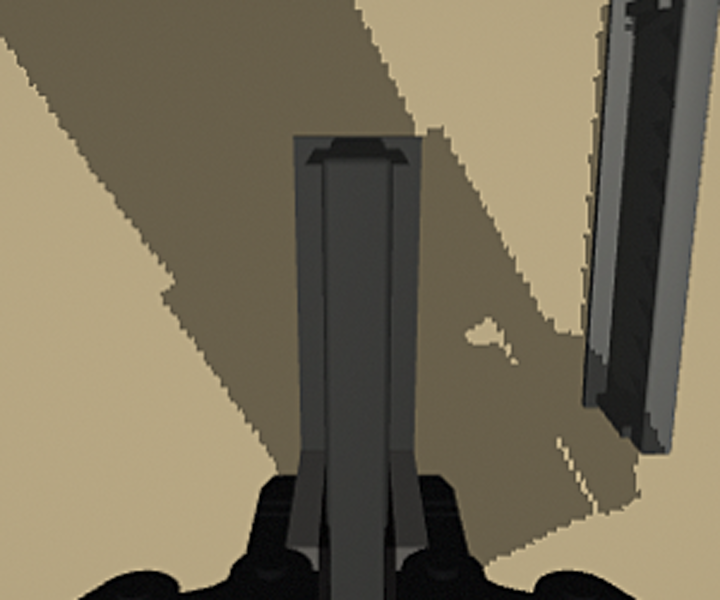

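Run:
```python
from h import *
plan((545.4,-51,140),81.9)
c=shot('wrist')
s,p,R=st()
# x offset from rows: flange top edge row 116.7 (z=p-8), top edge row 127
for row,dz in ((116.7,-7.5),(127.9,32.5)):
    w=onz(c,(319,row),p[2]+dz); print('tool coords',R.T@(w-p))
```

```text
shift [-0.1324 -0.3354  0.0004] |d|=361 yaw now 80.0 az(tool)=-0.033 rad
tool coords [70.   0.7  7.6]
tool coords [ 69.1   0.6 -32.4]
```

Call:
send_rows(
  targets=[
    [1,-0.0166,-0.0419,0,0,0,0],
    [1,-0.0166,-0.0419,0,0,0,0],
    [1,-0.0166,-0.0419,0,0,0,0],
    [1,-0.0166,-0.0419,0,0,0,0],
    [1,-0.0165,-0.0419,0,0,0,0],
    [1,-0.0165,-0.0419,0,0,0,0],
    [1,-0.0165,-0.0419,0,0,0,0],
    [1,-0.0165,-0.0421,0,0,0,0],
    [1,0,0,0,0,0,-0.033],
    [1,0,0,0.02,0,0,0],
  ],
)

```text
time_s: 20.4
eef_pos: [546.4, -50.6, 122.0]
ee_rot: [0.001, 0.07, 0.998, -0.0]
force: [0.5, 0.4, -2.1]
grip_width: 0.102
grip_force: 78.1
```

Call:
send_rows(
  targets=[
    [1,0,0,0.02,0,0,0],
    [1,0,0,0.015,0,0,0],
    [1,0,0,0.01,0,0,0],
    [1,0,0,0,0,0,0],
    [1,0,0,0,0,0,0],
    [1,0,0,0,0,0,0],
    [1,0,0,0,0,0,0],
    [1,0,0,0,0,0,0],
    [1,0,0,0,0,0,0],
    [1,0,0,0,0,0,0],
  ],
)

```text
time_s: 21.65
eef_pos: [546.0, -50.7, 76.7]
ee_rot: [-0.0, 0.07, 0.998, -0.0]
force: [0.2, 0.1, -0.5]
grip_width: 0.103
grip_force: 78.1
```

Run:
```python
from h import *
s,p,R=st();print(p,s['time_s'],s['grip_width'],s['grip_force'],s['force'])
c=shot('wrist')
cv2.imwrite('pics/w7.png',cv2.resize(c['img'][20:320,170:570],None,fx=2,fy=2,interpolation=cv2.INTER_CUBIC)[:,:,::-1])
np.save('w7.npy',c['img'])
th=np.radians(-8.126);X=np.array([np.cos(th),np.sin(th)]);Y=np.array([-X[1],X[0]])
for n,y in (('r0',-20),('r1',32),('r2',84)): print(n,[(2*(proj(c,np.r_[np.array([548.2,-31.2])+Y*y+X*x,14])-[170,20])).round().tolist() for x in (-55,-33,-11,11,33,55)])
```

```text
[546.  -50.7  76.7] 21.65 0.1025466865588939 78.13861727714539 [ 0.2  0.1 -0.5]
r0 [[294.0, 229.0], [294.0, 299.0], [294.0, 364.0], [294.0, 425.0], [294.0, 483.0], [294.0, 538.0]]
r1 [[463.0, 229.0], [457.0, 299.0], [452.0, 364.0], [447.0, 426.0], [443.0, 483.0], [439.0, 538.0]]
r2 [[633.0, 229.0], [621.0, 299.0], [611.0, 364.0], [601.0, 426.0], [592.0, 484.0], [584.0, 539.0]]
```

View pics/w7.png

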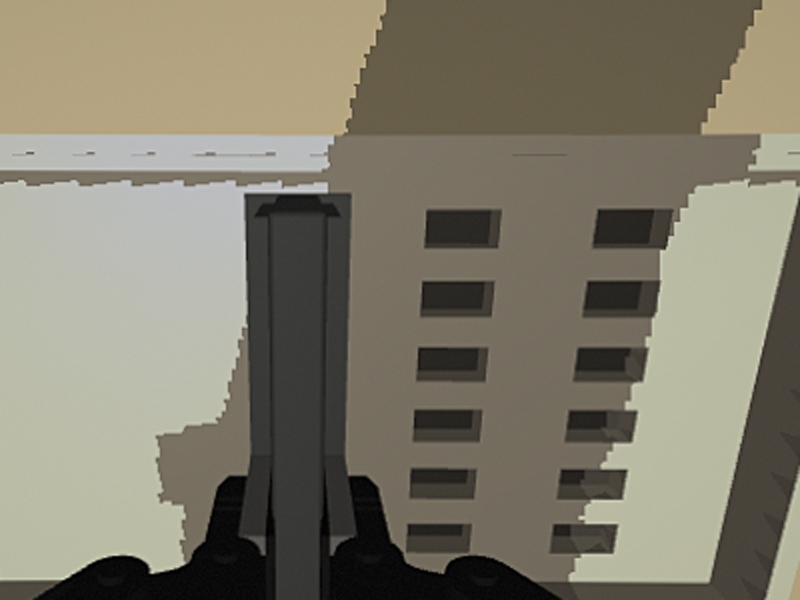

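Call:
send_rows(
  targets=[
    [1,0.0009,-0.0011,0,0,0,0],
    [1,0,0,0,0,0,0],
    [1,0,0,0.02,0,0,0],
    [1,0,0,0.015,0,0,0],
    [1,0,0,0.005,0,0,0],
    [1,0,0,0,0,0,0],
    [1,0,0,0.001,0,0,0],
    [1,0,0,0.001,0,0,0],
    [1,0,0,0.001,0,0,0],
    [1,0,0,0.001,0,0,0],
  ],
)

```text
time_s: 22.95
eef_pos: [545.0, -51.7, 32.7]
ee_rot: [0.0, 0.07, 0.998, -0.0]
force: [0.6, -0.6, 0.0]
grip_width: 0.104
grip_force: 78.1
```

Run:
```python
from h import *
s,p,R=st();print(p,s['time_s'],s['grip_width'],s['force'],s['wrist_torque'])
plan((545,-51.6,30))
```

```text
[545.  -51.7  32.7] 22.95 0.10403854992241748 [ 0.6 -0.6  0. ] [-0.  0. -0.]
shift [-0.      0.0001  0.0027] |d|=3 yaw now 81.9
```

Call:
send_rows(
  targets=[
    [1,0,0,0.001,0,0,0],
    [1,0,0,0.001,0,0,0],
    [1,0,0,0.001,0,0,0],
    [1,0,0,0.001,0,0,0],
    [1,0,0,0.001,0,0,0],
    [1,0,0,0.001,0,0,0],
    [1,0,0,0.001,0,0,0],
    [1,0,0,0.001,0,0,0],
    [1,0,0,0.001,0,0,0],
    [1,0,0,0,0,0,0],
  ],
)

```text
time_s: 24.2
eef_pos: [545.0, -51.7, 26.3]
ee_rot: [0.0, 0.07, 0.998, -0.0]
force: [-13.4, 2.0, 28.5]
grip_width: 0.104
grip_force: 82.8
```

Call:
send_rows(
  targets=[
    [1,0,0,-0.001,0,0,0],
    [1,0,0,0,0,0,0],
    [0.4,0,0,0,0,0,0],
    [0.4,0,0,0,0,0,0],
    [0.4,0,0,-0.005,0,0,0],
    [0.4,0,0,-0.03,0,0,0],
    [0.4,0,0,-0.05,0,0,0],
    [0.2,0,0,-0.05,0,0,0],
    [0,0.03,0,-0.04,0,0,0],
    [-0.2,0,0,0,0,0,0],
  ],
)

```text
time_s: 25.45
eef_pos: [515.4, -47.5, 202.9]
ee_rot: [0.003, 0.07, 0.998, -0.001]
force: [0.5, -0.3, -0.6]
grip_width: 0.603
grip_force: 0.0
```

Run:
```python
from h import *
s,p,R=st();print(p,s['time_s'],s['grip_width'],s['force'])
c=shot('wrist')
cv2.imwrite('pics/w8.png',cv2.resize(c['img'][60:310,150:470],None,fx=2.5,fy=2.4,interpolation=cv2.INTER_CUBIC)[:,:,::-1])
th=np.radians(-8.126);X=np.array([np.cos(th),np.sin(th)]);Y=np.array([-X[1],X[0]])
o=np.array([548.2,-31.2])-20*Y
for z,w in ((58,5),(18,12)): print(z,[((proj(c,np.r_[o+X*x+Y*y,z])-[150,60])*[2.5,2.4]).round().tolist() for x in (-70,70) for y in (-w,w)])
plan((454.6,402,p[2]),81.3)
```

```text
[515.4 -47.5 202.9] 25.45 0.6026346457926315 [ 0.5 -0.3 -0.6]
58 [[408.0, 193.0], [437.0, 193.0], [409.0, 530.0], [434.0, 530.0]]
18 [[392.0, 179.0], [453.0, 179.0], [395.0, 483.0], [449.0, 483.0]]
shift [ 0.1232  0.4365 -0.0025] |d|=454 yaw now 81.9 az(tool)=0.011 rad
```

View pics/w8.png

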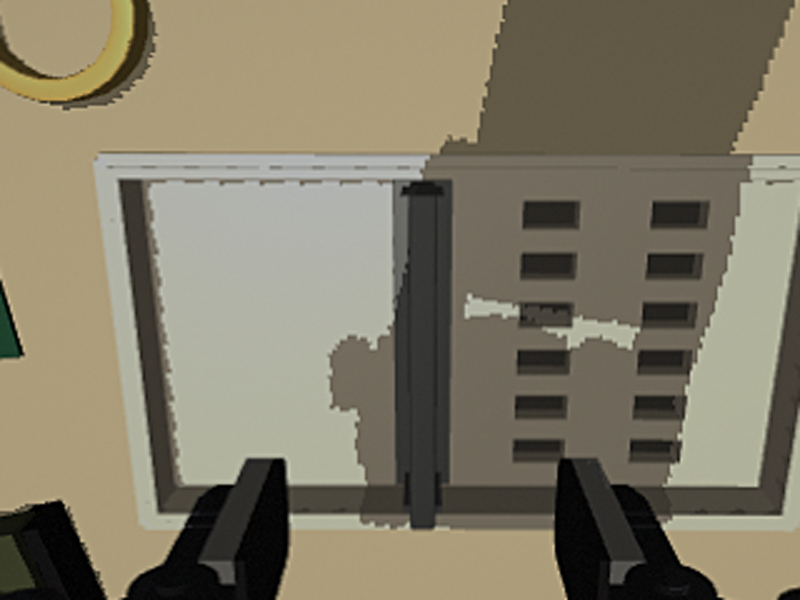

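Strip 1 is home: its top edges at rows 194 and 528 match the prediction (193, 530). Next is the second strip.

Call:
send_rows(
  targets=[
    [-0.2,0.0123,0.0436,0,0,0,0],
    [-0.2,0.0123,0.0436,0,0,0,0],
    [-0.2,0.0123,0.0436,0,0,0,0],
    [-0.2,0.0123,0.0436,0,0,0,0],
    [-0.2,0.0123,0.0436,0,0,0,0],
    [-0.2,0.0123,0.0436,0,0,0,0],
    [-0.2,0.0123,0.0436,0,0,0,0],
    [-0.2,0.0123,0.0437,0,0,0,0],
    [-0.2,0.0123,0.0437,0,0,0,0],
    [-0.2,0.0125,0.0439,0,0,0,0.011],
  ],
)

```text
time_s: 26.75
eef_pos: [454.1, 403.4, 197.9]
ee_rot: [-0.001, 0.076, 0.997, -0.001]
force: [0.7, -0.0, 0.9]
grip_width: 0.598
grip_force: 0.0
```

Call:
send_rows(
  targets=[
    [-0.2,0,0,0.04,0,0,0],
    [-0.2,0,0,0.03,0,0,0],
    [-0.2,0,0,0,0,0,0],
    [-0.2,0,0,0,0,0,0],
    [-0.2,0,0,0,0,0,0],
    [-0.2,0,0,0,0,0,0],
    [-0.2,0,0,0,0,0,0],
    [-0.2,0,0,0,0,0,0],
    [-0.2,0,0,0,0,0,0],
    [-0.2,0,0,0,0,0,0],
  ],
)

```text
time_s: 28.0
eef_pos: [454.5, 402.0, 129.7]
ee_rot: [0.0, 0.076, 0.997, 0.0]
force: [0.0, 0.8, -0.4]
grip_width: 0.595
grip_force: 0.0
```

Run:
```python
from h import *
s,p,R=st();print(p,s['time_s'],s['grip_width'],s['force'])
c=shot('wrist')
cv2.imwrite('pics/w9.png',cv2.resize(c['img'][30:330,170:470],None,fx=2,fy=2,interpolation=cv2.INTER_CUBIC)[:,:,::-1])
plan((454.6,402,22),81.3)
print(2*(proj(c,(454.6,402,54))-[170,30]))
```

```text
[454.5 402.  129.7] 28.0 0.5954659655938651 [ 0.   0.8 -0.4]
shift [-0.0001  0.      0.1077] |d|=108 yaw now 81.3 az(tool)=0.000 rad
[295.5 363.8]
```

View pics/w9.png

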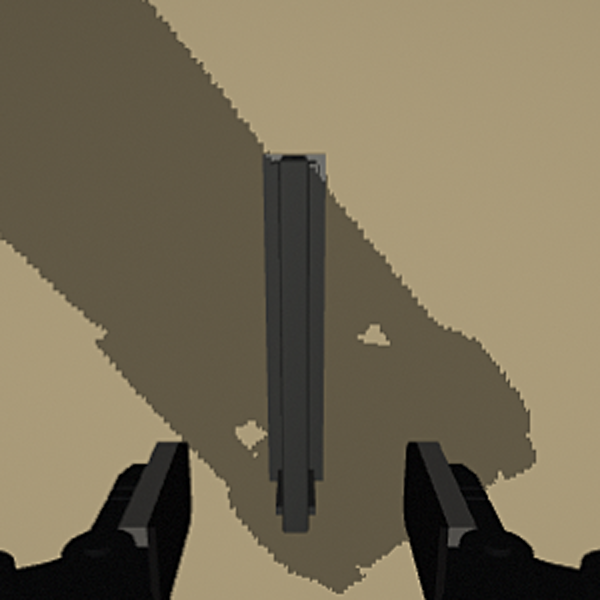

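Strip 2 is centred between the fingers, at column 295 and rows 160–531. Grasping it now.

Call:
send_rows(
  targets=[
    [-0.2,0,0,0.04,0,0,0],
    [-0.2,0,0,0.035,0,0,0],
    [-0.2,0,0,0.02,0,0,0],
    [-0.2,0,0,0.012,0,0,0],
    [-0.2,0,0,0,0,0,0],
    [1,0,0,0,0,0,0],
    [1,0,0,0,0,0,0],
    [1,0,0,0,0,0,0],
    [1,0,0,0,0,0,0],
    [1,0,0,0,0,0,0],
  ],
)

```text
time_s: 29.3
eef_pos: [454.8, 402.2, 23.4]
ee_rot: [0.0, 0.076, 0.997, 0.0]
force: [-1.1, -1.2, 7.1]
grip_width: 0.106
grip_force: 78.2
```

Call:
send_rows(
  targets=[
    [1,0,0,0,0,0,0],
    [1,0,0,-0.02,0,0,0],
    [1,0,0,-0.05,0,0,0],
    [1,0,0,-0.05,0,0,0],
    [1,0,0,0,0,0,0],
    [1,0,0,0,0,0,0],
    [1,0,0,0,0,0,0],
    [1,0,0,0,0,0,0],
    [1,0,0,0,0,0,0],
    [1,0,0,0,0,0,0],
  ],
)

```text
time_s: 30.55
eef_pos: [454.5, 402.0, 142.5]
ee_rot: [-0.0, 0.076, 0.997, -0.0]
force: [-0.5, -0.6, -0.3]
grip_width: 0.103
grip_force: 77.9
```

```bash
cat >> h.py <<'E'
def held(c):
    """flange/top edges of the held strip along a few rows, by gray gradient"""
    g=cv2.cvtColor(c['img'],cv2.COLOR_RGB2GRAY).astype(int)
    for r in (110,113,116,119,122,125,128,131,140,160): print(r,g[r,285:352:1].tolist())
E
python3 - <<'E'
from h import *
s,p,R=st();print(p,s['time_s'],s['grip_width'],s['grip_force'],s['force'])
c=shot('wrist'); np.save('w10.npy',c['img'])
a=np.load('w7.npy'); # first strip image for comparison, other background
g=cv2.cvtColor(c['img'],cv2.COLOR_RGB2GRAY).astype(int);h=cv2.cvtColor(a,cv2.COLOR_RGB2GRAY).astype(int)
for r in (125,135,150,170): print(r,g[r,288:350].tolist());print('  ref',h[r,288:350].tolist())
print(g[108:135,319].tolist(),h[108:135,319].tolist()); print(g[108:135,299].tolist(),h[108:135,299].tolist())
plan((552.8,0.5,140),81.9)
E
```

```text
[454.5 402.  142.5] 30.55 0.1025311430513767 77.93127536773682 [-0.5 -0.6 -0.3]
125 [88, 89, 89, 88, 68, 53, 55, 55, 56, 48, 29, 21, 23, 23, 24, 23, 24, 40, 44, 44, 44, 43, 43, 44, 43, 44, 44, 44, 43, 43, 44, 45, 43, 44, 44, 44, 42, 42, 43, 44, 44, 45, 44, 39, 33, 24, 24, 25, 24, 22, 23, 28, 59, 114, 106, 104, 108, 143, 158, 155, 155, 154]
  ref [189, 189, 193, 188, 113, 48, 58, 59, 62, 62, 55, 28, 26, 29, 26, 29, 28, 27, 28, 31, 31, 32, 33, 32, 32, 33, 31, 32, 32, 32, 32, 32, 32, 32, 32, 32, 33, 32, 32, 32, 30, 32, 31, 28, 25, 29, 26, 29, 28, 27, 34, 57, 62, 60, 59, 59, 58, 80, 122, 118, 117, 117]
135 [88, 90, 88, 90, 78, 51, 54, 55, 56, 55, 55, 55, 55, 56, 56, 54, 32, 42, 49, 56, 55, 55, 55, 55, 55, 56, 55, 55, 54, 54, 55, 55, 55, 55, 54, 54, 55, 55, 55, 55, 55, 54, 53, 45, 38, 43, 57, 55, 54, 55, 55, 54, 54, 55, 53, 53, 55, 78, 98, 164, 157, 156]
  ref [188, 189, 191, 191, 149, 44, 59, 61, 61, 61, 61, 61, 61, 61, 60, 59, 38, 48, 55, 61, 61, 59, 61, 61, 59, 60, 60, 59, 60, 59, 59, 60, 60, 59, 59, 61, 59, 58, 59, 60, 60, 60, 59, 49, 43, 41, 63, 61, 59, 61, 60, 60, 60, 60, 58, 58, 61
[... 897 characters left out ...]
 60, 60, 61, 60, 59, 60, 59, 60, 59, 59, 60, 59, 59, 59, 59, 59, 58, 59, 59, 59, 54, 44, 39, 52, 59, 59, 59, 59, 58, 58, 59, 58, 56, 58, 87, 121, 116, 115, 115, 115]
[155, 155, 154, 154, 154, 157, 167, 110, 14, 23, 24, 25, 27, 26, 25, 26, 35, 45, 49, 54, 56, 54, 54, 54, 54, 56, 54] [117, 118, 116, 110, 173, 198, 192, 201, 144, 42, 21, 28, 30, 29, 28, 28, 27, 32, 43, 49, 57, 60, 60, 59, 60, 61, 59]
[88, 88, 87, 88, 88, 88, 92, 64, 45, 58, 56, 55, 56, 57, 50, 36, 26, 21, 27, 48, 58, 56, 56, 56, 56, 56, 55] [117, 118, 115, 107, 168, 194, 191, 200, 140, 55, 57, 61, 61, 62, 60, 55, 40, 28, 27, 22, 43, 60, 62, 60, 62, 61, 61]
shift [-0.1579 -0.382   0.0026] |d|=413 yaw now 81.3 az(tool)=-0.010 rad
```

Run:
```python
from h import *
plan((552.8,-0.25,142),81.9)
```

```text
shift [-0.158  -0.3827  0.0006] |d|=414 yaw now 81.3 az(tool)=-0.010 rad
```

Call:
send_rows(
  targets=[
    [1,-0.0158,-0.0383,0,0,0,0],
    [1,-0.0158,-0.0383,0,0,0,0],
    [1,-0.0158,-0.0383,0,0,0,0],
    [1,-0.0158,-0.0383,0,0,0,0],
    [1,-0.0158,-0.0383,0,0,0,0],
    [1,-0.0158,-0.0383,0,0,0,0],
    [1,-0.0158,-0.0383,0,0,0,0],
    [1,-0.0158,-0.0382,0,0,0,0],
    [1,-0.0158,-0.0382,0,0,0,0],
    [1,-0.0158,-0.0382,0,0,0,0],
  ],
)

```text
time_s: 31.85
eef_pos: [553.1, -1.6, 142.8]
ee_rot: [0.0, 0.076, 0.997, -0.0]
force: [0.4, 0.7, -0.2]
grip_width: 0.103
grip_force: 78.1
```

Call:
send_rows(
  targets=[
    [1,0,0,0,0,0,-0.01],
    [1,0,0,0.03,0,0,0],
    [1,0,0,0.03,0,0,0],
    [1,0,0,0,0,0,0],
    [1,0,0,0,0,0,0],
    [1,0,0,0,0,0,0],
    [1,0,0,0,0,0,0],
    [1,0,0,0,0,0,0],
    [1,0,0,0,0,0,0],
    [1,0,0,0,0,0,0],
  ],
)

```text
time_s: 33.1
eef_pos: [552.9, -0.2, 82.7]
ee_rot: [0.0, 0.071, 0.997, -0.0]
force: [0.4, 1.0, -0.5]
grip_width: 0.103
grip_force: 78.1
```

Run:
```python
from h import *
s,p,R=st();print(p,s['time_s'],s['grip_width'],s['grip_force'],s['force'])
plan((552.8,-0.25,38),81.9)
c=shot('wrist')
for r in (150,170): print(cv2.cvtColor(c['img'],cv2.COLOR_RGB2GRAY)[r,285:352].tolist())
g=cv2.cvtColor(c['img'],cv2.COLOR_RGB2GRAY)
print(g[108:135,319].tolist()); 
th=np.radians(-8.126);X=np.array([np.cos(th),np.sin(th)]);Y=np.array([-X[1],X[0]])
for x in (-55,-33): # predicted vs seen slots of row2
    q=proj(c,np.r_[np.array([548.2,-31.2])+Y*84+X*x,14]);print(q); i,j=q.round().astype(int)
    print(j-25,g[i*0+int(q[1]),j-25:j+25].tolist() if 0 else g[int(q[1]),int(q[0])-25:int(q[0])+25].tolist()); print(g[int(q[1])-14:int(q[1])+14,int(q[0])].tolist())
```

```text
[552.9  -0.2  82.7] 33.1 0.10299721754822017 78.14366698265076 [ 0.4  1.  -0.5]
shift [ 0.0001 -0.      0.0447] |d|=45 yaw now 81.9 az(tool)=-0.000 rad
[200, 191, 111, 119, 121, 123, 125, 120, 70, 60, 63, 62, 62, 63, 63, 62, 63, 63, 62, 44, 45, 56, 63, 63, 62, 62, 63, 62, 63, 62, 63, 62, 61, 62, 63, 61, 61, 62, 62, 61, 62, 62, 61, 61, 61, 57, 48, 40, 45, 64, 62, 61, 61, 61, 62, 61, 61, 60, 60, 84, 127, 122, 119, 120, 119, 119, 119]
[167, 161, 115, 119, 121, 120, 123, 123, 102, 53, 61, 61, 61, 61, 62, 62, 62, 62, 61, 51, 41, 53, 61, 63, 62, 62, 63, 62, 60, 62, 62, 62, 62, 62, 62, 60, 62, 61, 62, 62, 61, 61, 62, 61, 61, 56, 46, 39, 60, 63, 61, 60, 61, 62, 61, 59, 60, 58, 67, 111, 122, 119, 119, 119, 119, 119, 119]
[122, 122, 122, 122, 122, 124, 131, 89, 23, 27, 28, 30, 30, 30, 31, 30, 41, 49, 56, 62, 62, 63, 64, 60, 62, 62, 62]
[400.6 133.8]
109 [120, 119, 119, 120, 120, 121, 123, 89, 34, 42, 43, 42, 41, 45, 42, 42, 42, 43, 43, 42, 44, 44, 42, 42, 44, 43, 43, 41, 43, 42, 43, 42, 42, 42, 42, 42, 42, 40, 46, 65, 65, 64, 61, 72, 122, 119, 117, 117, 116, 116]
[119, 119, 119, 120, 125, 88, 45, 40, 43, 44, 43, 43, 43, 44, 43, 44, 41, 41, 42, 42, 40, 39, 56, 61, 91, 116, 119, 118]
[398.  167.9]
143 [118, 118, 117, 119, 118, 117, 119, 120, 87, 30, 41, 42, 42, 42, 41, 43, 40, 43, 41, 42, 40, 40, 42, 41, 41, 41, 41, 42, 41, 41, 41, 40, 41, 42, 40, 41, 40, 40, 45, 67, 64, 64, 60, 83, 121, 117, 116, 116, 115, 115]
[117, 117, 117, 117, 119, 112, 74, 35, 39, 42, 41, 41, 42, 40, 41, 40, 41, 39, 40, 41, 57, 65, 61, 77, 107, 120, 116, 116]
```

Call:
send_rows(
  targets=[
    [1,0,0,0.02,0,0,0],
    [1,0,0,0.02,0,0,0],
    [1,0,0,0.005,0,0,0],
    [1,0,0,0,0,0,0],
    [1,0,0,0.001,0,0,0],
    [1,0,0,0.001,0,0,0],
    [1,0,0,0.001,0,0,0],
    [1,0,0,0.001,0,0,0],
    [1,0,0,0.001,0,0,0],
    [1,0,0,0.001,0,0,0],
  ],
)

```text
time_s: 34.4
eef_pos: [552.8, -0.2, 31.6]
ee_rot: [-0.0, 0.071, 0.997, 0.0]
force: [-0.8, 0.0, -0.7]
grip_width: 0.103
grip_force: 78.1
```

Call:
send_rows(
  targets=[
    [1,0,0,0.001,0,0,0],
    [1,0,0,0.001,0,0,0],
    [1,0,0,0.001,0,0,0],
    [1,0,0,0.001,0,0,0],
    [1,0,0,0.001,0,0,0],
    [1,0,0,0.001,0,0,0],
    [1,0,0,0.001,0,0,0],
    [1,0,0,0.001,0,0,0],
    [1,0,0,0,0,0,0],
    [1,0,0,0,0,0,0],
  ],
)

```text
time_s: 35.65
eef_pos: [552.9, -0.2, 27.3]
ee_rot: [0.0, 0.071, 0.998, -0.0]
force: [-16.4, 1.9, 38.4]
grip_width: 0.103
grip_force: 84.4
```

Call:
send_rows(
  targets=[
    [1,0,0,-0.002,0,0,0],
    [1,0,0,0,0,0,0],
    [0.4,0,0,0,0,0,0],
    [0.4,0,0,0,0,0,0],
    [0.4,0,0,-0.005,0,0,0],
    [0.4,0,0,-0.03,0,0,0],
    [0.4,0,0,-0.05,0,0,0],
    [0.2,0.03,0,-0.05,0,0,0],
    [0,0,0,-0.04,0,0,0],
    [-0.2,0,0,0,0,0,0],
  ],
)

```text
time_s: 36.9
eef_pos: [524.2, 3.9, 203.9]
ee_rot: [0.003, 0.071, 0.997, -0.0]
force: [0.1, 0.1, -0.7]
grip_width: 0.598
grip_force: 0.0
```

Run:
```python
from h import *
s,p,R=st();print(p,s['time_s'],s['grip_width'],s['force'],s['joints'])
c=shot('wrist')
th=np.radians(-8.126);X=np.array([np.cos(th),np.sin(th)]);Y=np.array([-X[1],X[0]])
im=np.ascontiguousarray(c['img'][:,:,::-1])
for yy in (-20,32):
  for z,w in ((58,5),(18,12)):
    o=np.array([548.2,-31.2])+yy*Y
    q=np.array([proj(c,np.r_[o+X*x+Y*y,z]) for x,y in ((-70,-w),(-70,w),(70,w),(70,-w))]).round().astype(int)
    if z==58: print(q.tolist())
    for a in q: cv2.circle(im,tuple(int(v) for v in a),1,(0,0,255),-1)
big=cv2.resize(im[60:310,150:470],None,fx=2.5,fy=2.4,interpolation=cv2.INTER_NEAREST)
cv2.imwrite('pics/w11.png',big)
plan((470,-330,260))
for n in ['top']:
    t=shot(n); 
    cv2.imwrite('pics/t1.png',cv2.resize(t['img'][180:270,390:500],None,fx=5,fy=5,interpolation=cv2.INTER_CUBIC)[:,:,::-1])
```

```text
[524.2   3.9 203.9] 36.9 0.5982432451230992 [ 0.1  0.1 -0.7] [-0.2  0.3  1.5  0.   1.3 -1.6]
[[253, 139], [265, 139], [272, 279], [262, 279]]
[[313, 139], [324, 139], [324, 279], [314, 279]]
shift [ 0.0056 -0.3382 -0.0584] |d|=343 yaw now 81.9
```

View pics/w11.png

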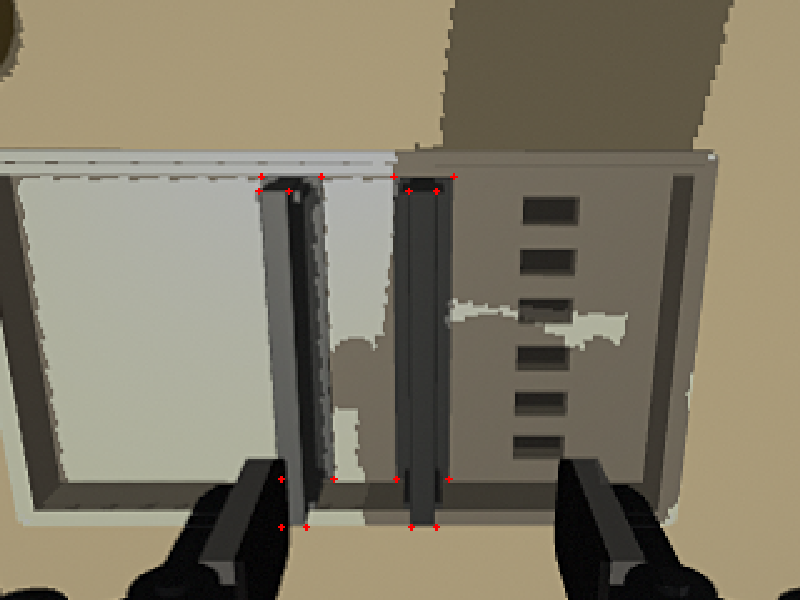

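Both strips match the predicted home outlines (red dots). Before taking the bin I'll test in free air which tipping direction the wrist can reach.

Run:
```python
from h import *
plan((537,-109,270),0)
s,p,R=st();print(np.array(s['joints']).round(4).tolist(),p)
```

```text
shift [-0.0299 -0.1099 -0.0698] |d|=134 yaw now 81.9 az(tool)=1.429 rad
[-0.2165, 0.3346, 1.5514, -0.0, 1.2561, -1.6455] [522.9   4.1 200.3]
```

Call:
send_rows(
  targets=[
    [-0.2,-0.01,-0.0366,-0.0233,0,0,0],
    [-0.2,-0.01,-0.0366,-0.0233,0,0,0],
    [-0.2,-0.01,-0.0366,-0.0233,0,0,0],
    [-0.2,0,0,0,0,0,0.1786],
    [-0.2,0,0,0,0,0,0.1786],
    [-0.2,0,0,0,0,0,0.1786],
    [-0.2,0,0,0,0,0,0.1786],
    [-0.2,0,0,0,0,0,0.1786],
    [-0.2,0,0,0,0,0,0.1786],
    [-0.2,0,0,0,0,0,0.1786],
  ],
)

```text
time_s: 38.25
eef_pos: [537.1, -108.9, 268.7]
ee_rot: [-0.002, 0.643, 0.766, -0.0]
force: [0.1, 1.1, 0.5]
grip_width: 0.601
grip_force: 0.0
```

Call:
send_rows(
  targets=[
    [-0.2,0,0,0,0,0,0.1786],
    [-0.2,0,0,0,0,0,0],
    [-0.2,0,0,0,0,-0.15,0],
    [-0.2,0,0,0,0,-0.15,0],
    [-0.2,0,0,0,0,-0.15,0],
    [-0.2,0,0,0,0,-0.15,0],
    [-0.2,0,0,0,0,-0.15,0],
    [-0.2,0,0,0,0,-0.15,0],
    [-0.2,0,0,0,0,0,0],
    [-0.2,0,0,0,0,0,0],
  ],
)

```text
time_s: 39.5
eef_pos: [537.5, -109.2, 270.7]
ee_rot: [0.306, 0.637, 0.638, -0.307]
force: [-0.4, -0.8, 0.5]
grip_width: 0.599
grip_force: 0.0
```

Run:
```python
from h import *
s,p,R=st();print(np.array(s['joints']).round(4).tolist(),p,s['time_s']);print(R)
```

```text
[-0.0484, 0.4059, 1.5196, -0.9387, 1.316, 0.2526] [ 537.5 -109.2  270.7] 39.5
[[-0.   1.  -0. ]
 [ 0.6  0.  -0.8]
 [-0.8 -0.  -0.6]]
```

Call:
send_rows(
  targets=[
    [-0.2,0,0,0,0,0.15,0],
    [-0.2,0,0,0,0,0.15,0],
    [-0.2,0,0,0,0,0.15,0],
    [-0.2,0,0,0,0,0.15,0],
    [-0.2,0,0,0,0,0.15,0],
    [-0.2,0,0,0,0,0.15,0],
    [-0.5,-0.044,-0.0163,0.004,0,0,0],
    [-0.5,-0.044,-0.0163,0.004,0,0,0],
    [-0.5,-0.044,-0.0163,0.004,0,0,0],
    [-0.5,-0.044,-0.0163,0.004,0,0,0],
  ],
)

```text
time_s: 40.75
eef_pos: [471.6, -287.2, 255.8]
ee_rot: [0.002, 0.707, 0.707, 0.001]
force: [-0.3, 0.3, -1.0]
grip_width: 0.755
grip_force: 0.0
```

Call:
send_rows(
  targets=[
    [-0.8,-0.044,-0.0163,0.004,0,0,0],
    [-1,0,0,0,0,0,0],
    [-1,0,0,0,0,0,0],
    [-1,0,0,0,0,0,0],
    [-1,0,0,0,0,0,0],
    [-1,0,0,0,0,0,0],
    [-1,0,0,0,0,0,0],
    [-1,0,0,0,0,0,0],
    [-1,0,0,0,0,0,0],
    [-1,0,0,0,0,0,0],
  ],
)

```text
time_s: 42.0
eef_pos: [455.8, -329.0, 250.6]
ee_rot: [0.0, 0.707, 0.707, 0.0]
force: [-0.8, -0.5, -0.5]
grip_width: 0.999
grip_force: 0.0
```

Run:
```python
from h import *
s,p,R=st();print(np.array(s['joints']).round(4).tolist(),p,s['time_s'])
c=shot('wrist'); np.save('wb.npy',c['img'])
for q,z in dict(bin_mid=34,cutmat=0,wheel0_mid=12).items(): print(q,[(round(d['score'],2),np.round(d['point']).tolist(),np.round(onz(c,d['point'],z)[:2]).tolist()) for d in ctrl.landmark_of(q,c)])
b=ctrl.boxes_of('bin_mid',c);print([(round(d['score'],2),np.round(d['extent']).tolist()) for d in b], [(round(d['score'],2),np.round(d['extent']).tolist()) for d in ctrl.boxes_of('cutmat',c)])
```

```text
[-0.8335, 0.3829, 1.3498, 0.0, 1.4089, -0.8337] [ 455.8 -329.   250.6] 42.0
bin_mid [(0.79, [312.0, 166.0], [449.0, -326.0])]
cutmat []
wheel0_mid [(0.84, [300.0, 159.0], [434.0, -323.0])]
[(0.96, [253.0, 116.0, 110.0, 92.0])] [(0.69, [254.0, 70.0, 136.0, 180.0]), (0.43, [332.0, 0.0, 153.0, 25.0])]
```

Run:
```python
from h import *
a=np.load('wb.npy'); r=a[80:230,220:420]
cv2.imwrite('pics/b1.png',cv2.convertScaleAbs(cv2.resize(r,None,fx=4,fy=4,interpolation=cv2.INTER_CUBIC),alpha=1.5)[:,:,::-1])
```

```text
(no output)
```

View pics/b1.png

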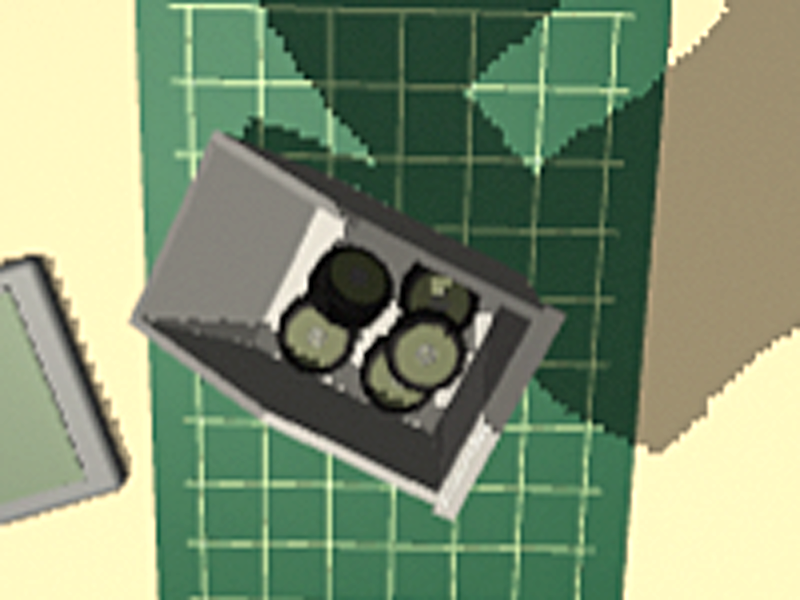

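Five wheels are in the bin. In the crop the back wall corners are at (565,315) and (450,520), and the lip corners at (215,132) and (132,320).

Run:
```python
from h import *
c=shot('wrist')
f=lambda p,z:onz(c,(220+p[0]/4,80+p[1]/4),z)[:2]
B=[f((565,315),65),f((450,520),65)];L=[f((215,132),35),f((132,320),35)];S=[f((335,208),65),f((264,415),65)]
b=np.mean(B,0);l=np.mean(L,0);s_=np.mean(S,0)
print('B',B,np.linalg.norm(B[0]-B[1]),'L',L,np.linalg.norm(L[0]-L[1]),'len',np.linalg.norm(b-l),'S',S,np.linalg.norm(b-s_))
u=(b-l)/np.linalg.norm(b-l);print('x dir deg',np.degrees(np.arctan2(u[1],u[0])))
d=B[0]-B[1];print('perp',np.degrees(np.arctan2(d[1],d[0]))-90); d=L[0]-L[1];print('perp',np.degrees(np.arctan2(d[1],d[0]))-90)
mid=(b-35*u+l+62*u)/2;print('mid',mid)
# mat corners: estimate from green mask in top view
t=shot('top');h=cv2.cvtColor(t['img'],cv2.COLOR_RGB2HSV)
m=((h[:,:,0]>60)&(h[:,:,0]<95)&(h[:,:,1]>80)).astype(np.uint8);m[:170]=0;m[:,:395]=0
n,lab,st_,ce=cv2.connectedComponentsWithStats(m);i=1+st_[1:,4].argmax();cnt,_=cv2.findContours((lab==i).astype(np.uint8),cv2.RETR_EXTERNAL,cv2.CHAIN_APPROX_NONE)
r=cv2.boxPoints(cv2.minAreaRect(max(cnt,key=len)));P=[onz(t,q,3)[:2] for q in r];print('mat',np.mean(P,0),P)
ang=np.degrees(np.arctan2(u[1],u[0]))
g=mid+8*u;print('grasp',g);plan((g[0],g[1],140),ang-90)
```

```text
B [array([ 499.1, -311.9]), array([ 470.7, -367. ])] 61.89652255630498 L [array([ 408.6, -268.9]), array([ 383.6, -319.1])] 56.07900245781757 len 99.76540391950257 S [array([ 441.3, -285.3]), array([ 422.2, -338. ])] 59.976158800725834
x dir deg -27.11796893628826
perp -27.243670953807786
perp -26.548295936191465
mid [ 452.5 -322.9]
mat [ 457.4 -327.4] [array([ 530.2, -230.5]), array([ 526.9, -428.8]), array([ 384.9, -423.5]), array([ 387.6, -226.6])]
grasp [ 459.6 -326.5]
shift [0.0024 0.0038 0.1106] |d|=111 yaw now 0.0 az(tool)=2.044 rad
```

Call:
send_rows(
  targets=[
    [-1,0.0024,0.0038,0.01,0,0,0],
    [-1,0,0,0.01,0,0,0.1703],
    [-1,0,0,0.01,0,0,0.1703],
    [-1,0,0,0.01,0,0,0.1703],
    [-1,0,0,0,0,0,0.1703],
    [-1,0,0,0,0,0,0.1703],
    [-1,0,0,0,0,0,0.1703],
    [-1,0,0,0,0,0,0.1703],
    [-1,0,0,0,0,0,0.1703],
    [-1,0,0,0,0,0,0.1703],
  ],
)

```text
time_s: 43.65
eef_pos: [459.7, -326.2, 209.8]
ee_rot: [-0.0, 1.0, 0.016, -0.0]
force: [0.5, -0.1, -0.0]
grip_width: 0.999
grip_force: 0.0
```

Call:
send_rows(
  targets=[
    [-1,0,0,0,0,0,0.1703],
    [-1,0,0,0,0,0,0.1703],
    [-1,0,0,0,0,0,0.1703],
    [-1,0,0,0,0,0,0],
    [-1,0,0,0,0,0,0],
    [-1,0,0,0,0,0,0],
    [-1,0,0,0,0,0,0],
    [-1,0,0,0,0,0,0],
    [-1,0,0,0,0,0,0],
    [-1,0,0,0,0,0,0],
  ],
)

```text
time_s: 44.9
eef_pos: [459.7, -326.5, 210.6]
ee_rot: [0.0, 0.972, -0.234, -0.0]
force: [-0.6, -0.2, 0.3]
grip_width: 0.998
grip_force: 0.0
```

Run:
```python
from h import *
s,p,R=st();print(np.array(s['joints']).round(3).tolist(),p,s['time_s'])
c=shot('wrist')
ang=np.radians(-27.1);u=np.array([np.cos(ang),np.sin(ang)]);v=np.array([-u[1],u[0]]);mid=np.array([452.5,-322.9])
print('bin',[(d['score'],np.round(d['point']),onz(c,d['point'],34)[:2]) for d in ctrl.landmark_of('bin_mid',c)],ctrl.boxes_of('bin_mid',c)[:1])
q=[proj(c,np.r_[mid+u*a+v*b,z]) for a,b,z in ((35,29,65),(35,-29,65),(-62,29,35),(-62,-29,35),(35,29,3),(35,-29,3))];print(np.array(q))
plan((459.6,-326.5,20),-117.1)
```

```text
[-0.825, 0.414, 1.41, -0.0, 1.318, 1.218] [ 459.7 -326.5  210.6] 44.9
bin [(0.95, array([320., 190.]), array([ 446.6, -321.9]))] [{'extent': [285.0, 150.9, 68.2, 94.9], 'score': 0.84}]
[[286.  155.2]
 [351.5 155.2]
 [291.4 240.8]
 [346.  240.8]
 [291.4 144.8]
 [345.9 144.8]]
shift [-0.0001 -0.      0.1906] |d|=191 yaw now -117.1 az(tool)=0.000 rad
```

Call:
send_rows(
  targets=[
    [-1,-0.004,0,0.04,0,0,0],
    [-1,0,0,0.04,0,0,0],
    [-1,0,0,0.04,0,0,0],
    [-1,0,0,0.035,0,0,0],
    [-1,0,0,0.025,0,0,0],
    [-1,0,0,0.01,0,0,0],
    [-1,0,0,0,0,0,0],
    [1,0,0,0,0,0,0],
    [1,0,0,0,0,0,0],
    [1,0,0,0,0,0,0],
  ],
  squeeze=70,
)

```text
time_s: 46.3
eef_pos: [456.6, -325.3, 21.8]
ee_rot: [0.001, 0.972, -0.234, 0.001]
force: [-0.1, 1.5, 6.0]
grip_width: 0.671
grip_force: 75.0
```

Call:
send_rows(
  targets=[
    [1,0,0,0,0,0,0],
    [1,0,0,0,0,0,0],
    [1,0,0,0,0,0,0],
    [1,0,0,-0.02,0,0,0],
    [1,0,0,-0.03,0,0,0],
    [1,0,0,-0.04,0,0,0],
    [1,0,0,-0.04,0,0,0],
    [1,0,0,0,0,0,0],
    [1,0,0,0,0,0,0],
    [1,0,0,0,0,0,0],
  ],
)

```text
time_s: 47.55
eef_pos: [455.7, -324.3, 149.3]
ee_rot: [-0.001, 0.972, -0.234, -0.001]
force: [-0.1, 0.7, -1.3]
grip_width: 0.669
grip_force: 75.0
```

Run:
```python
from h import *
s,p,R=st();print(np.array(s['joints']).round(3).tolist(),p,s['time_s'],s['grip_width'],s['grip_force'],s['force'],s['wrist_torque'])
c=shot('wrist');np.save('wh.npy',c['img'])
print('bin',[(d['score'],np.round(d['point']),R.T@(onz(c,d['point'],p[2]+14)-p)) for d in ctrl.landmark_of('bin_mid',c)],ctrl.boxes_of('bin_mid',c)[:1],[(round(d['score'],2),np.round(d['point'])) for d in ctrl.landmark_of('wheel0_mid',c)])
# predicted px of back wall top edge/back bottom assuming gx=8, gz=5
for a,z in ((27,45),(27,-17),(-70,15)): print(a,z,[proj(c,p+R@np.array([a,b,-z])) for b in (-29,29)])
```

```text
[-0.828, 0.463, 1.504, 0.0, 1.177, 1.215] [ 455.7 -324.3  149.3] 47.55 0.6692638709302875 74.96183753013611 [-0.1  0.7 -1.3] [-0.  0. -0.]
bin [] [{'extent': [225.4, 199.9, 188.1, 176.7], 'score': 0.61}] [(0.59, array([  4., 233.]))]
27 45 [array([231.7, 258. ]), array([407.1, 257.9])]
27 -17 [array([262.3, 200.1]), array([375.7, 200. ])]
-70 15 [array([261.8, 401.9]), array([376.4, 401.9])]
```

Run:
```python
from h import *
plan((543.1,-67.3,165),-8.1)
```

```text
shift [-0.0395 -0.2687 -0.0149] |d|=272 yaw now -117.1 az(tool)=-1.902 rad
```

Call:
send_rows(
  targets=[
    [1,0,-0.01,-0.005,0,0,0],
    [1,-0.0049,-0.03,-0.005,0,0,0],
    [1,-0.0049,-0.0336,-0.005,0,0,0],
    [1,-0.0049,-0.0336,0,0,0,0],
    [1,-0.0049,-0.0336,0,0,0,0],
    [1,-0.0049,-0.0336,0,0,0,0],
    [1,-0.005,-0.0336,0,0,0,0],
    [1,-0.005,-0.0336,0,0,0,0],
    [1,-0.005,-0.02,0,0,0,0],
    [1,0,-0.007,0,0,0,0],
  ],
)

```text
time_s: 49.0
eef_pos: [543.4, -66.2, 165.9]
ee_rot: [-0.0, 0.972, -0.233, 0.0]
force: [-0.6, -0.3, -1.6]
grip_width: 0.672
grip_force: 75.0
```

Call:
send_rows(
  targets=[
    [1,0,0,0,0,0,-0.1],
    [1,0,0,0,0,0,-0.15],
    [1,0,0,0,0,0,-0.16],
    [1,0,0,0,0,0,-0.16],
    [1,0,0,0,0,0,-0.16],
    [1,0,0,0,0,0,-0.16],
    [1,0,0,0,0,0,-0.16],
    [1,0,0,0,0,0,-0.16],
    [1,0,0,0,0,0,-0.16],
    [1,0,0,0,0,0,-0.16],
  ],
)

```text
time_s: 50.25
eef_pos: [543.2, -68.0, 165.8]
ee_rot: [0.0, 0.862, 0.506, 0.0]
force: [-0.8, -0.4, -1.7]
grip_width: 0.675
grip_force: 75.0
```

Call:
send_rows(
  targets=[
    [1,0,0,0,0,0,-0.16],
    [1,0,0,0,0,0,-0.16],
    [1,0,0,0,0,0,-0.052],
    [1,0,0,0,0,0,0],
    [1,0,0,0,0,0,0],
    [1,0,0,0,0,0,0],
    [1,0,0,0,0,0,0],
    [1,0,0,0,0,0,0],
    [1,0,0,0,0,0,0],
    [1,0,0,0,0,0,0],
  ],
)

```text
time_s: 51.5
eef_pos: [543.2, -67.5, 165.6]
ee_rot: [-0.0, 0.755, 0.655, -0.0]
force: [0.9, -0.7, -2.0]
grip_width: 0.671
grip_force: 75.0
```

Run:
```python
from h import *
s,p,R=st();print(np.array(s['joints']).round(3).tolist(),p,s['time_s'],s['grip_width'],s['grip_force'],s['force'])
plan((543.1,-67.3,115),-8.1)
c=shot('wrist')
print(ctrl.boxes_of('bin_mid',c)[:1])
a=np.load('wh.npy');print(np.abs(c['img'][262:330,240:400].astype(int)-a[262:330,240:400]).mean())
t=shot('top');print([(round(d['score'],2),np.round(d['point']),onz(t,d['point'],100)) for d in ctrl.landmark_of('bin_mid',t)])
```

```text
[-0.338, 0.42, 1.524, -0.0, 1.198, -0.196] [543.2 -67.5 165.6] 51.5 0.6712046051980719 75.01672267913818 [ 0.9 -0.7 -2. ]
shift [ 0.0002 -0.0001  0.0506] |d|=51 yaw now -8.1 az(tool)=-0.000 rad
[{'extent': [227.2, 201.4, 187.5, 173.0], 'score': 0.82}]
12.360079656862744
[]
```

Call:
send_rows(
  targets=[
    [1,0,0,0.02,0,0,0],
    [1,0,0,0.02,0,0,0],
    [1,0,0,0.01,0,0,0],
    [1,0,0,0,0,0.06,0],
    [1,0,0,0,0,0.12,0],
    [1,0,0,0,0,0.12,0],
    [1,0,0,0,0,0.12,0],
    [1,0,0,0,0,0.12,0],
    [1,0,0,0,0,0.12,0],
    [1,0,0,0,0,0.12,0],
  ],
)

```text
time_s: 52.95
eef_pos: [543.6, -68.1, 116.1]
ee_rot: [-0.249, 0.698, 0.606, 0.289]
force: [-0.1, 0.4, -0.7]
grip_width: 0.673
grip_force: 75.0
```

Run:
```python
from h import *
s,p,R=st();print(np.array(s['joints']).round(3).tolist(),p,s['time_s'],s['grip_width'],s['grip_force'],s['force']);print(R)
print('tilt',np.degrees(np.arccos(-R[2,2])))
```

```text
[-0.648, 0.628, 1.552, 0.672, 1.445, -0.764] [543.6 -68.1 116.1] 52.95 0.6725639204343302 75.00476360321045 [-0.1  0.4 -0.7]
[[ 0.1  1.   0.1]
 [ 0.7 -0.1  0.7]
 [ 0.7  0.  -0.7]]
tilt 44.84886997517874
```

Call:
send_rows(
  targets=[
    [1,0,0,0,0,0.045,0],
    [1,0,0,0,0,0.045,0],
    [1,0,0,0,0,0.045,0],
    [1,0,0,0,0,0.045,0],
    [1,0,0,0,0,0.045,0],
    [1,0,0,0,0,0.045,0],
    [1,0,0,0,0,0.045,0],
    [1,0,0,0,0,0.045,0],
    [1,0,0,0,0,0.03,0],
    [1,0,0,0,0,0.03,0],
  ],
)

```text
time_s: 54.2
eef_pos: [543.2, -67.6, 115.6]
ee_rot: [-0.371, 0.623, 0.541, 0.427]
force: [-0.1, 0.2, -2.0]
grip_width: 0.672
grip_force: 75.2
```

Call:
send_rows(
  targets=[
    [1,0,0,0,0,0.03,0],
    [1,0,0,0,0,0.03,0],
    [1,0,0,0,0,0.03,0],
    [1,0,0,0,0,0.03,0],
    [1,0,0,0,0,0.03,0],
    [1,0,0,0,0,0.03,0],
    [1,0,0,0,0,0.03,0],
    [1,0,0,0,0,0.03,0],
    [1,0,0,0,0,0.03,0],
    [1,0,0,0,0,0.03,0],
  ],
)

```text
time_s: 55.45
eef_pos: [543.2, -67.6, 115.6]
ee_rot: [-0.447, 0.552, 0.479, 0.515]
force: [-0.4, 0.5, -1.2]
grip_width: 0.672
grip_force: 75.3
```

Run:
```python
from h import *
s,p,R=st();print(np.array(s['joints']).round(3).tolist(),p,s['time_s'],s['grip_width'],s['grip_force'],s['force'])
print('tilt',np.degrees(np.arccos(-R[2,2])))
for n in ('wrist','side','top'):
    c=shot(n);print(n,[(round(d['score'],2),np.round(d['point']),onz(c,d['point'],20)[:2]) for d in ctrl.landmark_of('wheel0_mid',c)])
```

```text
[-0.758, 0.946, 1.477, 1.039, 1.905, -0.966] [543.2 -67.6 115.6] 55.45 0.6720846503362369 75.29377341270447 [-0.4  0.5 -1.2]
tilt 86.05624255199777
wrist []
side [(0.5, array([320., 180.]), array([ 552.5, -126.4]))]
top [(0.5, array([318., 190.]), array([553. ,  -1.6])), (0.48, array([365., 190.]), array([ 550.9, -127.5]))]
```

Call:
send_rows(
  targets=[
    [1,0,0,0,0,0.05,0],
    [1,0,0,0,0,0.05,0],
    [1,0,0,0,0,0.05,0],
    [1,0,0,0,0,0.05,0],
    [1,0,0,0,0,0.03,0],
    [1,0,0,0,0,0,0],
    [1,0,0,0,0,-0.05,0],
    [1,0,0,0,0,0.05,0],
    [1,0,0,0,0,0,0],
    [1,0,0,0,0,0,0],
  ],
)

```text
time_s: 57.0
eef_pos: [543.2, -67.5, 115.4]
ee_rot: [-0.499, 0.49, 0.425, 0.575]
force: [0.3, -0.6, -1.3]
grip_width: 0.668
grip_force: 75.3
```

Run:
```python
from h import *
s,p,R=st();print(np.array(s['joints']).round(3).tolist(),p,s['time_s'],s['grip_width'],s['grip_force'],s['force'])
print('tilt',np.degrees(np.arccos(-R[2,2])))
for n in ('wrist','side','top'):
    c=shot(n);np.save('p_'+n+'.npy',c['img']);print(n,[(round(d['score'],2),np.round(d['point']),onz(c,d['point'],20)[:2]) for d in ctrl.landmark_of('wheel0_mid',c)])
```

```text
[-0.754, 1.056, 1.449, 1.15, 2.055, -0.988] [543.2 -67.5 115.4] 57.0 0.6680540771714659 75.31585335731506 [ 0.3 -0.6 -1.3]
tilt 99.13497777925166
wrist []
side []
top [(0.53, array([318., 188.]), array([558.4,  -0.1]))]
```

Call:
send_rows(
  targets=[
    [1,0.03,0,0,0,0,0],
    [1,0.04,0,0,0,0,0],
    [1,0.03,0,0,0,0,0],
    [1,0,0,0,0,-0.15,0],
    [1,0,0,0,0,-0.15,0],
    [1,0,0,0,0,-0.15,0],
    [1,0,0,0,0,-0.15,0],
    [1,0,0,0,0,-0.15,0],
    [1,0,0,0,0,-0.15,0],
    [1,0,0,0,0,-0.15,0],
  ],
)

```text
time_s: 58.55
eef_pos: [540.8, -83.5, 214.6]
ee_rot: [-0.217, 0.713, 0.618, 0.25]
force: [-0.6, -0.2, -1.8]
grip_width: 0.669
grip_force: 75.2
```

Call:
send_rows(
  targets=[
    [1,0,0,0,0,-0.15,0],
    [1,0,0,0,0,-0.15,0],
    [1,0,0,0,0,-0.15,0],
    [1,0,0,0,0,-0.15,0],
    [1,0,0,0,0,-0.08,0],
    [1,0,0,0,0,0,0],
    [1,0,0,0,0,0,0],
    [1,0,0,0,0,0,0],
    [1,0,0,0,0,0,0],
    [1,0,0,0,0,0,0],
  ],
)

```text
time_s: 59.8
eef_pos: [540.9, -83.5, 214.3]
ee_rot: [-0.0, 0.755, 0.655, 0.0]
force: [0.0, 0.9, -1.6]
grip_width: 0.668
grip_force: 75.2
```

Run:
```python
from h import *
s,p,R=st();print(np.array(s['joints']).round(3).tolist(),p,s['time_s'],s['grip_width'],s['grip_force'],s['force']);print(R)
for n in ('wrist','side','top'):
    c=shot(n);print(n,[(round(d['score'],2),np.round(d['point']),onz(c,d['point'],20)[:2]) for d in ctrl.landmark_of('wheel0_mid',c)],[(round(d['score'],2),np.round(d['extent'])) for d in ctrl.boxes_of('wheel0_mid',c)])
plan((456,-326,190),-90)
```

```text
[-0.367, 0.375, 1.456, 0.0, 1.31, -0.226] [540.9 -83.5 214.3] 59.8 0.667662444416275 75.22420406341553 [ 0.   0.9 -1.6]
[[ 0.1  1.  -0. ]
 [ 1.  -0.1  0. ]
 [ 0.  -0.  -1. ]]
wrist [(0.58, array([320., 202.]), array([ 537.5, -115.5]))] []
side [(0.36, array([322., 181.]), array([ 546.4, -119.5]))] [(0.38, array([275., 169.,  79.,  65.]))]
top [(0.52, array([357., 185.]), array([ 563.6, -105.1]))] [(0.19, array([272., 152., 107.,  72.]))]
shift [-0.2523 -0.0499  0.0243] |d|=258 yaw now -8.1 az(tool)=1.429 rad
```

Run:
```python
from h import *
plan((472,-333,200),-90)
```

```text
shift [-0.257  -0.0331  0.0143] |d|=260 yaw now -8.1 az(tool)=1.429 rad
```

Call:
send_rows(
  targets=[
    [1,-0.0321,-0.0041,0.0018,0,0,0],
    [1,-0.0321,-0.0041,0.0018,0,0,0],
    [1,-0.0321,-0.0041,0.0018,0,0,0],
    [1,-0.0321,-0.0041,0.0018,0,0,0],
    [1,-0.0321,-0.0041,0.0018,0,0,0],
    [1,-0.0321,-0.0041,0.0018,0,0,0],
    [1,-0.0321,-0.0041,0.0018,0,0,0],
    [1,-0.0323,-0.0044,0.0018,0,0,0],
    [1,0,0,0,0,0,0.1786],
    [1,0,0,0,0,0,0.1786],
  ],
)

```text
time_s: 61.5
eef_pos: [471.8, -333.4, 199.7]
ee_rot: [-0.0, 0.861, 0.508, -0.0]
force: [0.4, -0.1, -1.7]
grip_width: 0.67
grip_force: 75.4
```

Call:
send_rows(
  targets=[
    [1,0,0,0,0,0,0.1786],
    [1,0,0,0,0,0,0.1786],
    [1,0,0,0,0,0,0.1786],
    [1,0,0,0,0,0,0.1786],
    [1,0,0,0,0,0,0.1786],
    [1,0,0,0,0,0,0.1786],
    [1,0,0,0,0,0,0],
    [1,0,0,0,0,0,0],
    [1,0,0,0,0,0,0],
    [1,0,0,0,0,0,0],
  ],
)

```text
time_s: 62.75
eef_pos: [472.0, -333.0, 199.9]
ee_rot: [0.0, 1.0, 0.001, 0.0]
force: [-0.2, -0.9, -1.3]
grip_width: 0.673
grip_force: 75.6
```

Run:
```python
from h import *
s,p,R=st();print(p,s['time_s'],s['grip_width'],s['grip_force'],s['force'])
for n in ('side','top'):
    c=shot(n);print(n,[(round(d['score'],2),np.round(d['point']),onz(c,d['point'],20)[:2]) for d in ctrl.landmark_of('wheel0_mid',c)],[(round(d['score'],2),np.round(d['extent'])) for d in ctrl.boxes_of('wheel0_mid',c)])
    # rectify bay area to tray frame at z=20, 3 mm/char
    th=np.radians(-8.126);X=np.array([np.cos(th),np.sin(th)]);Y=np.array([-X[1],X[0]]);o=np.array([548.2,-31.2])-78.5*Y
    g=cv2.cvtColor(c['img'],cv2.COLOR_RGB2GRAY)
    print(n,'rows: x +80..-80, cols: y -66..66')
    for x in range(80,-81,-5):
        print(''.join('#' if v<50 else '+' if v<90 else '-' if v<130 else '.' for v in [g[tuple(proj(c,np.r_[o+X*x+Y*y,20]).round().astype(int)[::-1])] for y in range(-66,67,3)]))
```

```text
[ 472.  -333.   199.9] 62.75 0.6729973525051621 75.55194854736328 [-0.2 -0.9 -1.3]
side [(0.43, array([321., 181.]), array([ 549.5, -115.9]))] []
side rows: x +80..-80, cols: y -66..66
--+-++-----+-+.----+.++--++++####+-##++--+-++
+++++++++++++++++++++++++++++############++++
++++++++++++++++++++++++++++##############+++
+++++++++--.-..--.-.....--++++#############++
++++++++--...............--++##############++
++++++++++--............--++##############+++
+++++++++-...............-++##############+--
+++++++++---.#####.......--++##############++
++++++++++++++######++..--++##############+++
+++++++++++++#++######--..+++##############++
+++++++++-+++########--..--++##############++
++++++++--.-++######--...--++#############+++
+++++++++......+++##--..--++##############+--
+++++++++--......++####..-+++##############++
+++++++++-......#########++++#############+++
++++++++++--....+#++####+++++#############+++
+++++++++--....--#+#####+--++##############++
++++#########--#-########++++#############+++
++++##################++++++##############+--
+++++###########+++####++++++############
[... 1693 characters left out ...]
..--++--++
+..-+-....############-...............-+--+++
-..-+-...-############+-..............----+++
+-..+-....+###########+...............-----++
+-..+......-#+---++#+-................-+--+++
+--++--..............................--+--+++
+--+++---.............................-+---++
+--+++---.............................-----++
+--++------...........................-----++
+--++--------........................--+--+++
+--++----------.......................-+---#+
+--++-----------......................----+#+
+--+++------------....................-+--+++
+---+--------------..---.-----......---------
+------------------..........................
++-----++-----++-------......................
```

The top-view map shows five separate wheels inside the bay, and the grip force and width are unchanged. Setting the bin down on the mat.

Call:
send_rows(
  targets=[
    [1,0,0,0.04,0,0,0],
    [1,0,0,0.04,0,0,0],
    [1,0,0,0.04,0,0,0],
    [1,0,0,0.03,0,0,0],
    [1,0,0,0.015,0,0,0],
    [1,0,0,0.005,0,0,0],
    [1,0,0,0.003,0,0,0],
    [1,0,0,0.002,0,0,0],
    [1,0,0,0.001,0,0,0],
    [1,0,0,0,0,0,0],
  ],
)

```text
time_s: 64.3
eef_pos: [472.1, -333.1, 24.2]
ee_rot: [0.0, 1.0, 0.0, 0.0]
force: [-0.6, -0.4, -0.1]
grip_width: 0.67
grip_force: 75.5
```

Call:
send_rows(
  targets=[
    [1,0,0,0.001,0,0,0],
    [1,0,0,0.001,0,0,0],
    [1,0,0,0,0,0,0],
    [0,0,0,0,0,0,0],
    [-1,0,0,0,0,0,0],
    [-1,0,0,0,0,0,0],
    [-1,0,0,-0.01,0,0,0],
    [-1,0,0,-0.04,0,0,0],
    [-1,0,0,-0.06,0,0,0],
    [-1,0,0,-0.06,0,0,0],
  ],
)

```text
time_s: 65.55
eef_pos: [471.8, -332.8, 194.6]
ee_rot: [0.0, 1.0, 0.0, 0.0]
force: [0.5, -0.8, 0.5]
grip_width: 1.002
grip_force: 0.0
```

Call:
send_rows(
  targets=[
    [-1,-0.04,0,-0.04,0,0,0],
    [-1,-0.04,0,-0.02,0,0,0],
    [-1,0,0,0,0,0,0],
    [-1,0,0,0,0,0,0],
    [-1,0,0,0,0,0,0],
    [-1,0,0,0,0,0,0],
    [-1,0,0,0,0,0,0],
    [-1,0,0,0,0,0,0],
    [-1,0,0,0,0,0,0],
    [-1,0,0,0,0,0,0],
  ],
)

```text
time_s: 66.8
eef_pos: [392.0, -333.1, 251.9]
ee_rot: [0.0, 1.0, 0.0, 0.0]
force: [0.2, -0.8, 0.5]
grip_width: 1.001
grip_force: 0.0
```

Run:
```python
from h import *
s,p,R=st();print(p,s['time_s'],s['grip_width'],s['grip_force'],s['force'])
w=shot('wrist')
print('bin',[(round(d['score'],2),np.round(d['point']),onz(w,d['point'],34)[:2]) for d in ctrl.landmark_of('bin_mid',w)],[np.round(d['extent']) for d in ctrl.boxes_of('bin_mid',w)][:1],'wheels in bin?',[(round(d['score'],2),np.round(d['point'])) for d in ctrl.landmark_of('wheel0_mid',w)])
mid=np.array([464,-333])
print(np.array([proj(w,np.r_[mid+[a,b],z]) for a,b,z in ((35,29,65),(35,-29,65),(-62,29,35),(-62,-29,35),(35,29,3),(35,-29,3))]).round())
g=cv2.cvtColor(w['img'],cv2.COLOR_RGB2GRAY)
a=proj(w,(499,-304,65))
print('bin floor map');
for x in range(40,-71,-5): print(''.join('#' if v<30 else '+' if v<50 else '-' if v<80 else '.' for v in [g[tuple(proj(w,(464+x,-333+y,8)).round().astype(int)[::-1])] for y in range(-34,35,2)]))
for n in ('side','top'):
    c=shot(n);
    for q,z in dict(bin_mid=34,turret0_mid=13,cutmat=0,tape=0,glue=0,tank=0).items(): print(n,q,[(round(d['score'],2),np.round(d['point']).tolist(),onz(c,d['point'],z)[:2].round().tolist()) for d in ctrl.landmark_of(q,c)][:3])
# returns box map in top
c=shot('top');h=cv2.cvtColor(c['img'],cv2.COLOR_RGB2GRAY)
for x in range(700,605,-5): print(''.join('#' if v<70 else '.' for v in [h[tuple(proj(c,(x,y,15)).round().astype(int)[::-1])] for y in range(335,200,-4)]))
```

```text
[ 392.  -333.1  251.9] 66.8 1.0006491307122138 0.0 [ 0.2 -0.8  0.5]
bin [(0.72, array([316., 101.]), array([ 463.7, -329.6]))] [array([283.,  56.,  72., 103.])] wheels in bin? [(0.77, array([102.,  15.]))]
[[287.  61.]
 [350.  61.]
 [292. 159.]
 [345. 159.]
 [292.  67.]
 [345.  67.]]
bin floor map
...............--------------------
-.-++++++++++#+###++++#+##+++####--
...#---.....-------------------++--
-..#---...---------------------++--
...#---.-----------------------++--
...#+--------------------------++--
-..##-------------------------++#--
+-++#-------------------------+++-.
+-+##--------------------------##--
#-++#--------------------------++--
+-++#--------------------------++--
--++---------------------------++--
--++---------------------------++--
+--++-------------------------+++-+
.--++.....--------------------+++-+
.--++......-------------------+++-#
.-++-........------------------+--#
.--++..........----------------+-+#
-..++.............-------------+-+#
...+-...................-------+--#
--.--.......................---+---
--............................-++--
------.--
[... 830 characters left out ...]
, [414.0, 141.0], [682.0, -265.0])]
#..#########..####...............#
#...............##...............#
#..............######............#
#.............########...........#
#.............########...........#
#............#########...........#
#.............########...........#
#.............########...........#
#...............####.............#
#................................#
#................................#
#................................#
#.........#####..................#
#.......########.................#
#......##########................#
#....############................#
#.......########.................#
#........#######.................#
.....#...................#...#####
```

```bash
python3 -c "
from rig import ctrl
print(ctrl.finish_job())"
```

```text
the job is handed in; nothing more can be done
None
```

The job is handed in, at about 67 s of the 208 s allowed; no verdict came back. By my last checks both turrets are in the returns box, both grey strips are home in rows 0 and 1, all five wheels lie in the wide bay, and the empty bin stands upright on the cutting mat.

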